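Retaining ring on the label-roll spindle

TASK

A new label roll is on the dispenser at the post-office counter: take the spreading pliers from their holder, spread the hinged retaining ring with them, pass it down over the spindle head and let it spring into the groove right on top of the roll's hub. Handle the ring with the pliers only, never with the fingers, then stand the pliers back upright in their holder. Leave the date stamp, the marker pen and the glue stick standing among them where they are.

Things in the scene. Friction and masses are not known exactly. Their poses are not given: they have to be found in the camera images.
- dispenser: Label-roll dispenser, fixed to the counter. Origin: centre of its underside, on the spindle axis; z up. Round base 136 mm wide, 16 mm high; on it a paper roll 104 mm wide, then a black hub disc just as wide, 8 mm thick, then the steel spindle. The flat hub top is 62 to 74 mm above the origin: it differs from roll to roll, is not reported and must be felt when the ring lands on it.
- spindle_axis (a point): Point on the vertical spindle axis, 50 mm above the dispenser's underside. Spindle from the hub top upwards: groove 34.6 mm in diameter and 9 mm high, right on the hub; then the head, 40 mm in diameter, straight for 14 mm; then a taper over 10 mm to 29 mm at the very top, 33 mm above the hub. It does not move.
- ring: Half (on the +y side) of the dark steel hinged retaining ring, 91 x 62 mm, 6 mm thick, about 56 g, lying flat and closed on the counter. Origin: ring centre when closed, on the underside; z up, x towards the two eyes. Four inward teeth on a 35 mm circle when closed. A spring closes it: 4 N at each eye to start opening, 8 N when spread.
- ring_half (a joint): Angle between the ring halves (rad): 0 closed, 0 to 0.08 in the groove, 0.20 clamped on the full spindle head, over 0.26 it slides freely over the head, about 0.34 when spread by the pliers.
- ring_eye_a (a point): Centre of the ring half's eye, at its top. The eyes are two square sockets side by side, open above and below, 13 mm along the ring's x and 15 mm across, walls 3 to 4 mm, 14 mm tall; closed, their centres lie 40 mm from the ring's centre and 13 mm either side of its x axis.
- ring_eye_b (a point): Centre of the other half's eye, at its top.
- ring_hinge (a point): The ring's upright hinge axis, at the underside, 32 mm behind the centre, opposite to the eyes. Also when spread, the ring's centre lies 32 mm from it on the line to midway between the eyes.
- pliers: Half of the spreading pliers (both alike, 190 g in all), upright in the holder, handles up. Origin: middle of the pivot; x along the pivot axis, y towards this half's handle, z up. 12 to 16 mm thick along x. Squeezing the grips spreads the jaws. A spring opens them: 12 N at the grips to start, 14 N at the end, plus 12 N with the ring spread. Squeezed, this half leans by half the joint angle.
- pliers_arm (a joint): Angle between the pliers halves (rad): 0 at rest, 0.52 squeezed to the stop, jaws fully spread.
- pliers_grip (a point): Middle of the outer face of this half's black grip, 44 mm above the pivot at rest. Grips 16 mm wide, 28 mm tall: the upper 16 mm is upright at rest, 60 mm over the outside; the lower 14 mm (below this point) is upright when squeezed to the stop, 36 mm over the outside, then with this point 50 mm above the pivot.
- pliers_pin_a (a point): Lower end of this half's jaw pin. Pins 7 mm square, 10 mm long, leaning a little inwards at rest; lower ends 75 mm below the pivot and 11 mm either side of the middle at rest, 30 mm at the stop. Each mm off the grip width moves each pin 0.7 mm out. Flat shoulders 16 mm wide above the pins rest on the ring's eyes; the pins then do not come out below the ring.
- pliers_pin_b (a point): Lower end of the other half's jaw pin.
- holder: Wooden pliers holder, fixed: an open box 46 x 78 mm, 70 mm high, floor 13 mm thick; its well is 20 mm along its x, flaring to about 32 mm at the mouth over the top 15 mm, and 52 mm along its y. Origin: centre of its underside. The pliers stand in it on their pin ends, pivot 89 mm above the origin, pliers x along the holder's x.
- date_stamp: Bystander: date stamp, wooden, 36 mm round, 80 mm tall, upright; leave it alone.
- marker: Bystander: marker pen lying down, 130 mm; leave it alone.
- glue_stick: Bystander: glue stick, 28 mm round, 85 mm tall, upright; leave it alone.

How it is judged (in metres and radians):
On the way, in this order (a step that is already met when the one before it is completed fails the run):
1. the ring is spread by the pliers and lifted off the counter (value of joint ring_half above 0.15 rad and height (world z) of ring above 0.03 m and contact force between pliers and ring above 0.5 N), for 0.2 s.
2. the ring has sprung into the spindle groove and the pliers are clear of it (value of joint ring_half below 0.11 rad and horizontal distance between ring and dispenser below 0.005 m and z of ring in the frame of dispenser between 0.055 and 0.082 m and angle between ring's own z axis and vertical below 0.12 rad and contact force between pliers and ring below 0.1 N), for 0.2 s.
At the end, for the whole second after the job is handed in: Ring level (0.12 rad) in the spindle groove, closed below 0.11 rad, within 5 mm of the spindle axis, underside 55-82 mm above the dispenser underside; pliers upright (0.25 rad) in the holder, pivot 78-98 mm above its underside and within 22 mm of its centre; both released and at rest (all of step 2 and horizontal distance between pliers and holder below 0.022 m and z of pliers in the frame of holder between 0.078 and 0.098 m and angle between pliers's own z axis and vertical below 0.25 rad and linear speed of each of ring, pliers below 0.02 m/s); the robot touches nothing.
It fails at once if the fingers touch the ring (contact force between the fingers and ring above 0.5 N).
It fails at once if a bystander is disturbed (moved more than 25 mm) (distance of any of date_stamp, marker, glue_stick from where it was at the start of the episode above 0.025 m).
It also fails if it takes over 64 s, if anything falls off the work surface, if the arm or the gripper's body presses on something with over 40 N, if the wrist force passes 120 N, or if a joint passes its speed limit or range.

ROBOT

A 6-joint arm with a two-finger parallel gripper is mounted at the origin on the work surface. World frame = base frame: x ahead of the robot, y to its left, z up, the work surface at z = 0. Lengths are in mm, angles in degrees, forces in N, time in s.
With the tool pointing down it reaches from about 300 to 850 mm from the base axis. Payload 4.2 kg.
Tool frame: the origin (TCP) lies at the very end of the fingers, on their centre line; the grasp point (between the pads) lies 19 mm behind it (env.grip_depth is the distance from the TCP to the grasp point, in mm); z points along the fingers, y is the line along which they close (so a half turn about z gives the same grasp; the last joint's range is limited). The gripper opens to 91 mm and grips with 3 to 60 N. Pads are 32 mm wide; open, the fingers measure 118 mm over their backs; the gripper's body (76 mm by 178 mm) begins 60 mm behind the grasp point.
Start: joints at [-72.88, 18.312, 89.639, -0, 72.044, -1.146], TCP at [180.225, -546.045, 188.076] pointing down, gripper open.
Joint ranges: [-177.97, 177.97], [-48.28, 115.42], [12.27, 149.76], [-77.06, 257.06], [2.81, 150.46], [-146.56, 146.56]. Speed limits (degrees/s): [147.25, 147.25, 180, 180, 180, 180].

INTERFACE

Orientations are given as [roll, pitch, yaw] about the fixed x, y, z axes, in that order (R = Rz(yaw) Ry(pitch) Rx(roll)).
In Python, from workcell import env, cams gives the robot as it stands.
- The arm moves only by the tool apply_moves, never from a script. Its argument "deltas" is a list of rows, each a list of 5 numbers: the shift along the tool's x, y, z in m, then the turn about the tool's z in rad, then the opening, from -1 (shut) to 1 (fully open), so that 0 is half open. In form: [[tx, ty, tz, roll, gripper], ...]. A call has 1 to 5 rows; each row is the pose to reach, as a shift and turn from the pose commanded when the call began, along the tool's axes at that moment; what a row does not reach only later rows make up. A row lasts 1/10 s, in which the tool goes at most 50 mm and 8.59 degrees, less where a joint would pass 70% of its speed; a pose out of reach is approached as far as the arm can. A call with a gripper value outside its range is refused whole. The fingers move at their own pace and stop on an object; "grip_force" is the grip in N (left out, the last holds). Time passes only in rows, so rows that repeat a pose let the fingers close. It gives the time, the measured TCP pose, the force, the opening and the grip force at its end, in the units of the state.
- env.state(): the state, without advancing time (a new reading comes with each control period).
- cams.grab_frame(name): name is "scene" or "side" or "wrist"; returns the picture (384x512x3 uint8, blue, green, red); there is no depth.
- cams.get_calibration(name): a dict with "mtx" (3x3 intrinsics, pixels), "eye" and "attitude" of the camera in the world; the wrist camera has in their place "tool_from_camera" (4x4, takes a point from camera to tool coordinates, whose origin is the TCP and whose axes are the flange's). Camera axes: x right, y down, z forward; pixel columns grow to the right and rows downward; lengths in mm; the calibration is good to about 2 mm. A picture is of the moment at which its call begins: read the wrist's pose just before it. get_calibration takes no time and is no camera call.
- env.job_done(): hands the job in; it is judged then, once.
The state is a dict: "time_s": time; "qpos": joint angles; "qvel": joint speeds; "effort": joint torques, N m; "ee_pos": TCP position; "ee_rot": TCP orientation; "force": force on the tool from outside, world axes, zero at the start; "torque": the same for the moment, N m; "gripper_width": finger opening in mm; "gripper_force": force on a finger pad.
Only numpy, scipy, OpenCV 4.12 (cv2) and the standard library are available. Lean on these libraries where they do the work, as an engineer would, in place of code of your own. Each camera call takes 0.05 s, during which the arm holds its last target. There are 200 camera calls.

## Working session

There is one attempt and no reset: what is moved stays moved. The work goes in short steps, Python scripts to look and compute and a tool call to move; the robot and the scene stay as the last step left them, time stands still between calls to the robot, and variables do not carry over. Pictures are saved under pics/ and viewed, at most 10 in all, crops included, and the job is handed in when it is done.

Besides the shell and the picture viewer there is one more tool, called after "Emit:" as name([rows], argument=value, ...), one row to a line, values as JSON. apply_moves: Moves the arm, as the interface text tells. Its arguments: {"type":"object","properties":{"deltas":{"type":"array"},"grip_force":{"type":"number"}},"required":["deltas"]}

```bash
ls; mkdir -p pics; python3 - <<'E'
from workcell import env,cams
import cv2,numpy as np
s=env.state();print(s)
a=cams.grab_frame("scene");b=cams.grab_frame("side")
cv2.imwrite("pics/scene.png",a);cv2.imwrite("pics/side.png",b)
for n in("scene","side","wrist"):print(n,cams.get_calibration(n))
E
```

```text
pics
{'time_s': 0.0, 'qpos': array([-7.28773527e+01,  1.83513817e+01,  8.97055229e+01, -3.40308043e-04,
        7.20431859e+01, -1.14791498e+00]), 'qvel': array([-0.06379289,  0.05883818,  0.02560124, -0.10404567,  0.08629094,
       -0.09524482]), 'effort': array([-6.44116408e-04, -4.12462199e+01, -2.31972224e+01,  7.27024348e-02,
        4.55275190e-02, -1.43076863e-04]), 'ee_pos': array([ 180.08568108, -545.5022501 ,  187.22889888]), 'ee_rot': array([-1.79899923e+02, -1.68168614e-03,  1.82706660e+01]), 'force': array([-0.10988566,  0.38257788, -0.20893608]), 'torque': array([-0.01887307,  0.0256516 ,  0.01484633]), 'gripper_force': 0.0, 'gripper_width': 91.27790633480026}
scene {'mtx': array([[361.42918452,   0.        , 254.13182804],
       [  0.        , 361.42918452, 195.29950582],
       [  0.        ,   0.        ,   1.        ]]), 'eye': array([1096.29663209, -312.25701202,  703.33561336]), 'attitude': array([-1.34217966e+02, -5.59969750e-02,  5.92040866e+01])}
side {'mtx': array([[416.34378273,   0.        , 256.68092415],
       [  0.        , 416.34378273, 191.75521107],
       [  0.        ,   0.        ,   1.        ]]), 'eye': array([506.75566262, 857.63580243, 742.89824646]), 'attitude': array([-126.60188421,    0.4216439 , -177.32254816])}
wrist {'mtx': array([[339.26206174,   0.        , 256.59041549],
       [  0.        , 339.26206174, 194.25255753],
       [  0.        ,   0.        ,   1.        ]]), 'tool_from_camera': array([[ 9.13845214e-04, -9.60221580e-01, -2.79237681e-01,
         7.94290627e+01],
       [ 9.99999466e-01,  1.01238863e-03, -2.08684884e-04,
         1.69228605e+00],
       [ 4.83080783e-04, -2.79237341e-01,  9.60221992e-01,
        -1.96713894e+02],
       [ 0.00000000e+00,  0.00000000e+00,  0.00000000e+00,
         1.00000000e+00]])}
```

View pics/scene.png

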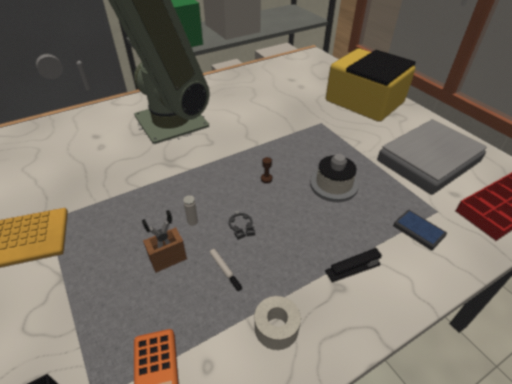

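View pics/side.png

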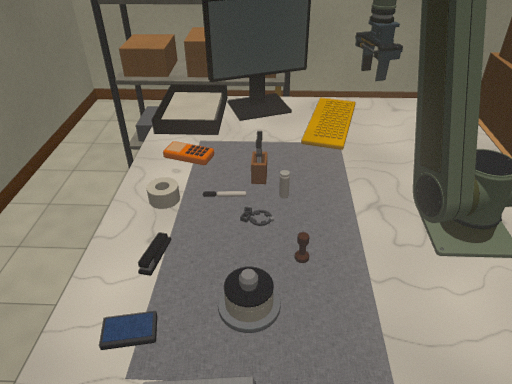

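Scene: holder with pliers at about (165,248), ring (241,225), dispenser (337,176), stamp (267,170), glue stick (190,210) and marker (226,270). Side: holder (259,168), ring (257,216), dispenser (249,297), stamp (302,247), glue stick (285,184), marker (225,194).

```bash
cat > h.py <<'E'
import numpy as np,cv2
from scipy.spatial.transform import Rotation as R
from workcell import env,cams
def pose(st=None):
    st=st or env.state(); T=np.eye(4); T[:3,:3]=R.from_euler('xyz',st['ee_rot'],degrees=True).as_matrix(); T[:3,3]=st['ee_pos']; return T
def cam(n,T=None):
    c=cams.get_calibration(n)
    if n=='wrist':
        M=T@c['tool_from_camera']; return c['mtx'],M[:3,3],M[:3,:3]
    return c['mtx'],np.array(c['eye']),R.from_euler('xyz',c['attitude'],degrees=True).as_matrix()
def ray(C,uv):
    d=C[2]@np.linalg.inv(C[0])@np.array([uv[0],uv[1],1.]); return C[1],d/np.linalg.norm(d)
def onz(C,uv,z):
    e,d=ray(C,uv); return e+d*(z-e[2])/d[2]
def tri(*obs):
    A=np.zeros((3,3));b=np.zeros(3)
    for C,uv in obs:
        e,d=ray(C,uv);P=np.eye(3)-np.outer(d,d);A+=P;b+=P@e
    p=np.linalg.solve(A,b); return p,[round(float(np.linalg.norm((np.eye(3)-np.outer(ray(C,uv)[1],ray(C,uv)[1]))@(p-C[1]))),1) for C,uv in obs]
def proj(C,p):
    q=C[0]@(C[2].T@(np.array(p)-C[1])); return q[:2]/q[2]
E
python3 - <<'E'
from h import *
np.set_printoptions(precision=1,suppress=True)
S=cam('scene');D=cam('side')
for n,a,b in [('holder/pliers',(165,245),(259,162)),('ring',(241,224),(257,216)),('disp',(338,162),(249,278)),('stamp',(267,170),(302,247)),('glue',(190,210),(285,184)),('marker',(226,270),(225,194))]:
    print(n,tri((S,a),(D,b)),onz(S,a,0),onz(D,b,0))
E
```

```text
holder/pliers (array([ 555.8, -225.1,   51.5]), [0.7, 0.7]) [ 514. -218.    0.] [ 559.  -306.6    0. ]
ring (array([552.2, -26. ,   2.6]), [0.5, 0.5]) [549.6 -25.1  -0. ] [552.8 -28.6   0. ]
disp (array([555.5, 274.4,  85.8]), [0.9, 0.9]) [481.5 356.    0. ] [561.1 197.5   0. ]
stamp (array([436.4, 124.9,  34.7]), [0.2, 0.2]) [401.8 147.5   0. ] [433.1  89.2   0. ]
glue (array([ 475.2, -129. ,   40.1]), [0.8, 0.8]) [ 436.5 -118.1    0. ] [ 474.  -184.3    0. ]
marker (array([ 653.5, -124.1,    0.9]), [1.4, 1.4]) [ 654.4 -123.5    0. ] [ 652.6 -126.6    0. ]
```

Emit:
apply_moves([
  [0.04,-0.025,-0.006,0,1],
  [0.08,-0.05,-0.012,0,1],
  [0.12,-0.075,-0.018,0,1],
  [0.16,-0.1,-0.024,0,1],
  [0.2,-0.125,-0.03,0,1],
])

```text
time_s: 0.6
ee_pos: [331.6, -362.9, 218.0]
ee_rot: [-180.0, 0.0, 18.2]
force: [1.4, -0.7, 0.8]
gripper_width: 91.1
gripper_force: 0.0
```

Emit:
apply_moves([
  [0.04,-0.025,-0.006,0,1],
  [0.08,-0.05,-0.012,0,1],
  [0.12,-0.075,-0.018,0,1],
  [0.16,-0.1,-0.024,0,1],
  [0.2,-0.125,-0.03,0,1],
])

```text
time_s: 1.1
ee_pos: [482.4, -181.5, 248.1]
ee_rot: [-180.0, 0.0, 18.3]
force: [0.7, -1.2, 0.6]
gripper_width: 91.2
gripper_force: 0.0
```

Emit:
apply_moves([
  [0.037,-0.02,0,0,1],
  [0.037,-0.02,0,0,1],
  [0.037,-0.02,0,0,1],
])

```text
time_s: 1.4
ee_pos: [510.4, -152.1, 247.3]
ee_rot: [-180.0, 0.1, 18.4]
force: [0.0, -0.2, -0.2]
gripper_width: 91.1
gripper_force: 0.0
```

```bash
python3 - <<'E'
from h import *
s=env.state();print(s['time_s'],s['ee_pos'],s['ee_rot'],s['qpos'])
np.save('T1.npy',pose(s));a=cams.grab_frame("wrist");cv2.imwrite("pics/w1.png",a)
cv2.imwrite("pics/w1v.png",cv2.resize(a,(800,600),interpolation=cv2.INTER_CUBIC))
E
```

```text
1.4 [ 510.40434029 -152.13155273  247.33449391] [-1.79976454e+02  1.05365007e-01  1.83842036e+01] [-1.78051691e+01  1.26654648e+01  8.89727464e+01 -4.41012414e-02
  7.84607322e+01  5.38195083e+01]
```

View pics/w1v.png

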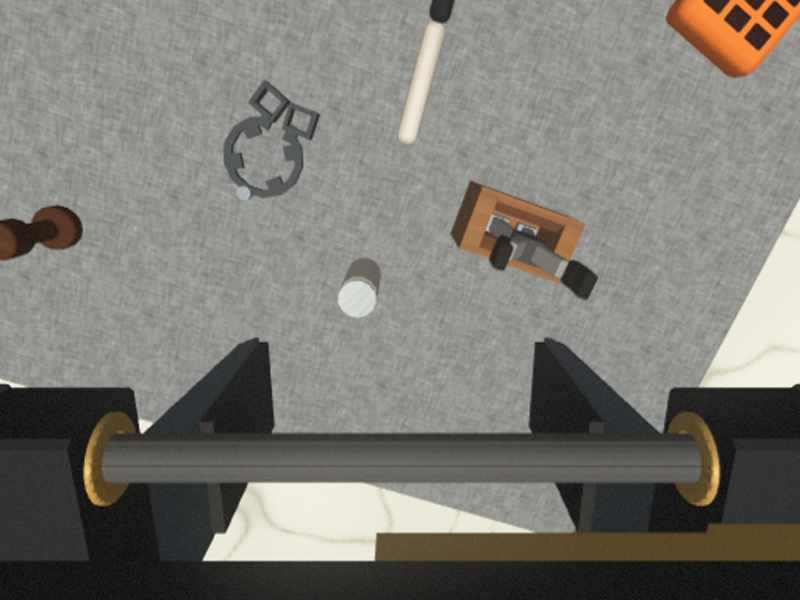

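The wrist view (800 px scale) shows the ring centre at about (265,157), with eyes at (268,100) and (301,121) and the hinge at (243,193). The holder rim runs from (472,182) to (583,225), with grips at (501,252) and (580,280). Next is a second wrist view.

Emit:
apply_moves([
  [0,0.05,0.01,0,1],
  [0,0.1,0.02,0,1],
  [0,0.11,0.03,0,1],
  [0,0.11,0.03,0,1],
  [0,0.11,0.03,0,1],
])

```text
time_s: 1.95
ee_pos: [543.8, -257.0, 217.9]
ee_rot: [-179.9, 0.1, 18.2]
force: [0.6, 0.5, 0.1]
gripper_width: 91.6
gripper_force: 0.0
```

```bash
python3 - <<'E'
from h import *
s=env.state();print(s['time_s'],s['ee_pos'],s['ee_rot'])
np.save('T2.npy',pose(s));b=cams.grab_frame("wrist");cv2.imwrite("pics/w2.png",b)
a=cv2.imread('pics/w1.png')
def up(im,x,y,w=100,h=75): return cv2.resize(im[y:y+h,x:x+w],(400,300),interpolation=cv2.INTER_CUBIC)
np.set_printoptions(precision=0,suppress=True)
W1=cam('wrist',np.load('T1.npy'));W2=cam('wrist',np.load('T2.npy'))
pl=onz(W1,(345,150),90);rg=onz(W1,(170,95),5)
q=proj(W2,pl).astype(int);r=proj(W2,rg).astype(int);print(pl,rg,q,r)
o=[(290,110),(130,45),(q[0]-50,q[1]-37),(r[0]-50,r[1]-42)];print(o)
o=[(max(x,0),max(y,0)) for x,y in o];print(o)
t=np.vstack([np.hstack([up(a,*o[0]),up(a,*o[1])]),np.hstack([up(b,*o[2]),up(b,*o[3])])])
cv2.imwrite('pics/mix.png',t)
E
```

```text
1.95 [ 543.80646745 -257.04125743  217.86944074] [-1.79907935e+02  5.11508156e-02  1.81750561e+01]
[ 563. -234.   90.] [552. -26.   5.] [238 153] [68 94]
[(290, 110), (130, 45), (np.int64(188), np.int64(116)), (np.int64(18), np.int64(52))]
[(290, 110), (130, 45), (np.int64(188), np.int64(116)), (np.int64(18), np.int64(52))]
```

View pics/mix.png

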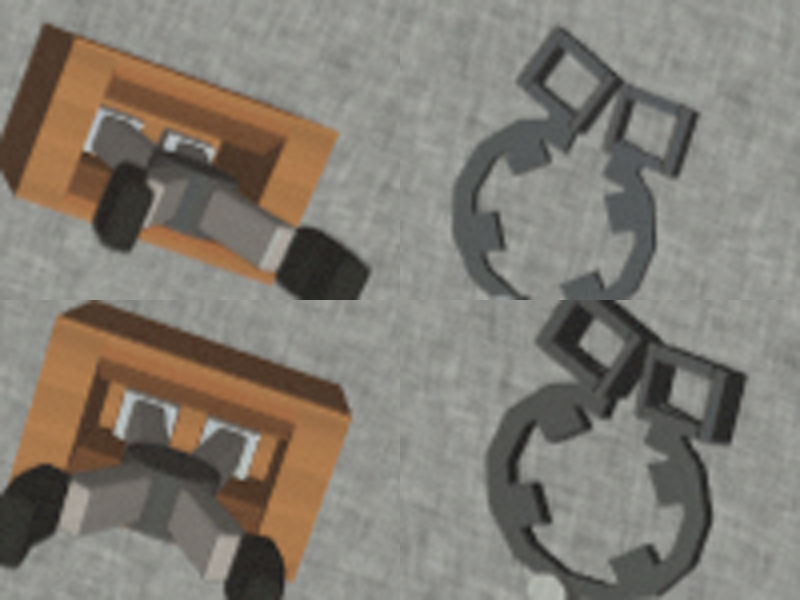

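The mosaic shows both views clearly: holder rim corners, pliers with grips left and right, and the two eye sockets. Now I compute the positions.

```bash
python3 - <<'E'
from h import *
np.set_printoptions(precision=1,suppress=True)
W1=cam('wrist',np.load('T1.npy'));W2=cam('wrist',np.load('T2.npy'))
a=cv2.imread('pics/w1.png');b=cv2.imread('pics/w2.png')
f=lambda o,x,y:(o[0]+(x+.5)/4-.5,o[1]+(y+.5)/4-.5)
o1=(290,110);r1=(130,45);o2=(188,116);r2=(18,52)
TL=tri((W1,f(o1,78,38)),(W2,f(o2,60,18)));TR=tri((W1,f(o1,338,132)),(W2,f(o2,350,115)))
print('rim',TL,TR,np.linalg.norm(TL[0]-TR[0]))
BL=onz(W1,f(o1,15,197),70);BR=onz(W2,f(o2,290,282),70);BR1=onz(W1,f(o1,272,285),70);print('BL',BL,'BR',BR,BR1)
for w,p,q in (('W1tl',W1,f(o1,78,38)),('W1tr',W1,f(o1,338,132)),('W2tl',W2,f(o2,60,18)),('W2tr',W2,f(o2,350,115))):print(w,onz(p,q,70))
# grips
def blobs(im,box):
    x,y,w,h=box;m=(im[y:y+h,x:x+w].max(2)<48).astype(np.uint8)
    m=cv2.morphologyEx(m,cv2.MORPH_OPEN,np.ones((3,3)))
    n,l,s,c=cv2.connectedComponentsWithStats(m)
    return [(c[i]+[x,y],s[i]) for i in range(1,n) if s[i,4]>40]
B1=blobs(a,(290,140,110,60));B2=blobs(b,(165,140,110,80))
for z in B1+B2:print(z)
g=lambda B,i:sorted([c for c,s in B],key=lambda c:c[0])[i]
if len(B1)==2==len(B2):
    for i in(0,1):print('grip',tri((W1,g(B1,i)),(W2,g(B2,i))))
# ring
E={'eyeL':((567,78),(605,342)),'eyeR':((650,125),(690,390))}
for k,(u,v) in E.items():print(k,tri((W1,f(r1,u[0]-400,u[1])),(W2,f(r2,v[0]-400,v[1]-300))),onz(W1,f(r1,u[0]-400,u[1]),14),onz(W2,f(r2,v[0]-400,v[1]-300),14))
h1=(243/800*512,193/600*384);h2=f(r2,145,287)
print('hinge',tri((W1,h1),(W2,h2)),onz(W1,h1,8),onz(W2,h2,8))
E
```

```text
rim (array([ 580.7, -189.9,   70.6]), [0.1, 0.1]) (array([ 580.1, -266.3,   71. ]), [0.4, 0.4]) 76.35955835148033
BL [ 534.7 -188.8   70. ] BR [ 534.  -265.6   70. ] [ 534.  -266.7   70. ]
W1tl [ 580.7 -190.    70. ]
W1tr [ 579.7 -266.8   70. ]
W2tl [ 580.5 -189.9   70. ]
W2tr [ 580.3 -266.2   70. ]
(array([367.7, 175.8]), array([ 71,  27,  15,  19, 193], dtype=int32))
(array([197.9, 165.2]), array([ 26,  18,  13,  18, 151], dtype=int32))
(array([251.2, 182. ]), array([ 80,  35,  14,  16, 133], dtype=int32))
eyeL (array([587.5, -17.8,   0.1]), [0.4, 0.4]) [587.8 -21.2  14. ] [588.3 -25.2  14. ]
eyeR (array([582.8, -47. ,   7.8]), [0.1, 0.1]) [582.9 -48.1  14. ] [583.2 -49.8  14. ]
hinge (array([515.1, -19. ,  12.3]), [1.0, 1.0]) [513.4 -18.2   8. ] [514.9 -16.5   8. ]
```

Holder centre is (557,-228), rim z 70.8 (text says 70), yaw ≈ 0. The eye heights disagree slightly, so I take a closer look at the ring, with yaw turned to 0.

Emit:
apply_moves([
  [0.006,-0.046,0.01,0.1,1],
  [0.012,-0.092,0.025,0.2,1],
  [0.018,-0.138,0.045,0.3,1],
  [0.024,-0.184,0.066,0.318,1],
  [0.029,-0.229,0.088,0.318,1],
])

```text
time_s: 2.5
ee_pos: [500.4, -29.5, 131.7]
ee_rot: [-180.0, -0.2, 0.1]
force: [1.9, 0.7, -0.1]
gripper_width: 91.0
gripper_force: 0.0
```

Emit:
apply_moves([
  [0,0,0,0,1],
  [0,0,0,0,1],
  [0,0,0,0,1],
])

```text
time_s: 2.8
ee_pos: [502.0, -32.4, 132.2]
ee_rot: [180.0, -0.2, 0.1]
force: [1.3, 0.2, 0.5]
gripper_width: 91.7
gripper_force: 0.0
```

```bash
python3 - <<'E'
from h import *
s=env.state();print(s['time_s'],s['ee_pos'],s['ee_rot'])
np.save('T3.npy',pose(s));b=cams.grab_frame("wrist");cv2.imwrite("pics/w3.png",b)
E
```

```text
2.8 [502.01471951 -32.38895956 132.21982098] [ 1.79962970e+02 -1.70793558e-01  6.87351998e-02]
```

Emit:
apply_moves([
  [0,0.03,0,0,1],
  [0,0.06,0,0,1],
  [0,0.06,0,0,1],
  [0,0.06,0,0,1],
  [0,0.06,0,0,1],
])

```text
time_s: 3.35
ee_pos: [501.3, -92.3, 131.1]
ee_rot: [-180.0, -0.0, -0.0]
force: [0.1, -0.3, 0.4]
gripper_width: 91.1
gripper_force: 0.0
```

```bash
python3 - <<'E'
from h import *
s=env.state();print(s['time_s'],s['ee_pos'],s['ee_rot'])
np.save('T4.npy',pose(s));b=cams.grab_frame("wrist");cv2.imwrite("pics/w4.png",b)
a=cv2.imread('pics/w3.png')
np.set_printoptions(precision=1,suppress=True)
W=[cam('wrist',np.load('T3.npy')),cam('wrist',np.load('T4.npy'))]
P=[];t=[]
for im,C in zip((a,b),W):
    q=proj(C,(552,-28,5)).astype(int);o=np.maximum(q-[66,80],0);print('origin',o);x,y=o
    t.append(cv2.resize(im[y:y+140,x:x+132],(396,420),interpolation=cv2.INTER_CUBIC))
cv2.imwrite('pics/mix2.png',np.hstack(t))
E
```

```text
3.35 [501.33389024 -92.26592093 131.11669719] [-1.79990922e+02 -3.22526195e-02 -6.76802461e-03]
origin [184  49]
origin [120  48]
```

View pics/mix2.png

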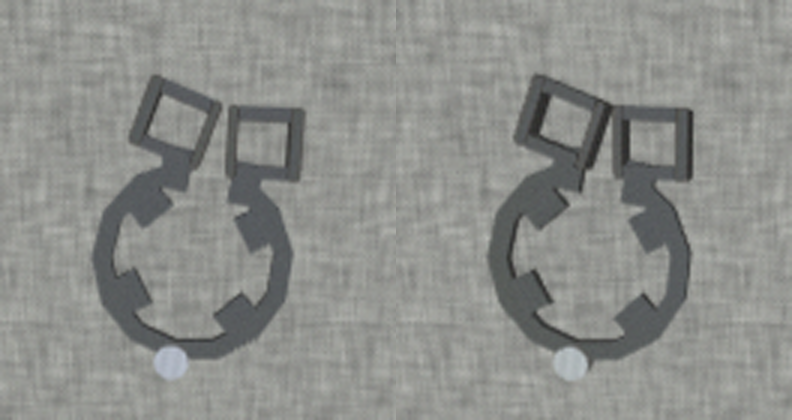

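```bash
python3 - <<'E'
from h import *
np.set_printoptions(precision=1,suppress=True)
W=[cam('wrist',np.load('T3.npy')),cam('wrist',np.load('T4.npy'))]
O=[(184,49),(120,48)]
f=lambda i,x,y:(O[i][0]+(x-396*i+.5)/3-.5,O[i][1]+(y+.5)/3-.5)
for n,u,v,z in(('eyeA',(176,121),(559,118),14),('eyeB',(266,143),(645,142),14),('hinge',(171,363),(570,364),8)):
    p,q=f(0,*u),f(1,*v);print(n,*tri((W[0],p),(W[1],q)),onz(W[0],p,z),onz(W[1],q,z))
# ring body: dark mask -> outline ellipse fit on z=6 using the lower arc
for i,k in((0,3),(1,4)):
    im=cv2.imread(f'pics/w{k}.png');x,y=O[i];m=(im[y:y+140,x:x+132].max(2)<115).astype(np.uint8);m=cv2.morphologyEx(m,cv2.MORPH_OPEN,np.ones((2,2)))
    c=max(cv2.findContours(m,0,cv2.CHAIN_APPROX_NONE)[0],key=cv2.contourArea)[:,0]
    w=np.array([onz(W[i],(x+a,y+b),6)[:2] for a,b in c]);s=w[(w[:,0]<572)]
    A=np.c_[2*s,np.ones(len(s))];X=np.linalg.lstsq(A,(s**2).sum(1),rcond=None)[0];r=np.sqrt(X[2]+X[0]**2+X[1]**2);d=np.hypot(*(s-X[:2]).T)-r
    k=abs(d)<2.5;A=A[k];s=s[k];X=np.linalg.lstsq(A,(s**2).sum(1),rcond=None)[0];print('circle',X[:2],np.sqrt(X[2]+X[0]**2+X[1]**2),k.mean(),len(s))
E
```

```text
eyeA [588.1 -21.1  15.8] [0.3, 0.3] [587.9 -21.1  14. ] [588.5 -20.7  14. ]
eyeB [581.7 -47.3  24.4] [0.0, 0.0] [581.7 -47.8  14. ] [581.8 -45.7  14. ]
hinge [514.3 -18.7  11.7] [0.1, 0.1] [513.6 -18.5   8. ] [513.5 -17.8   8. ]
circle [545.5 -28.1] 26.66615977612454 0.2605042016806723 93
circle [545.3 -26.6] 31.197480619638416 0.9216867469879518 153
```

Ring: eyes at (588,-21) and (582,-47), hinge at (514,-18), giving a mid-eye point of (585,-34) and yaw ≈ -13°. Sizes are consistent with the text. Next I look at the dispenser with the gripper still empty.

Emit:
apply_moves([
  [0,-0.042,-0.025,0,1],
  [0,-0.086,-0.05,0,1],
  [0,-0.13,-0.074,0,1],
  [0,-0.175,-0.09,0,1],
  [0,-0.222,-0.1,0,1],
])

```text
time_s: 3.9
ee_pos: [501.2, 132.3, 232.8]
ee_rot: [-180.0, -0.2, 0.1]
force: [1.3, -0.2, 0.1]
gripper_width: 91.1
gripper_force: 0.0
```

Emit:
apply_moves([
  [0,-0.045,0,0,1],
  [0,-0.09,0,0,1],
  [0,-0.12,0,0,1],
  [0,-0.12,0,0,1],
  [0,-0.12,0,0,1],
])

```text
time_s: 4.4
ee_pos: [500.3, 250.6, 230.5]
ee_rot: [180.0, 0.0, 0.2]
force: [0.1, -0.1, 0.2]
gripper_width: 91.1
gripper_force: 0.0
```

```bash
python3 - <<'E'
from h import *
s=env.state();print(s['time_s'],s['ee_pos'],s['ee_rot'])
np.save('T5.npy',pose(s));b=cams.grab_frame("wrist");cv2.imwrite("pics/w5.png",b)
E
```

```text
4.4 [500.30851974 250.57152809 230.54885043] [1.79950824e+02 2.93876553e-02 1.84523501e-01]
```

Emit:
apply_moves([
  [0,-0.045,0,0,1],
  [0,-0.08,0,0,1],
  [0,-0.08,0,0,1],
  [0,-0.08,0,0,1],
])

```text
time_s: 4.85
ee_pos: [500.9, 328.9, 230.6]
ee_rot: [179.9, 0.0, 0.0]
force: [-0.4, -0.2, -0.1]
gripper_width: 91.0
gripper_force: 0.0
```

```bash
python3 - <<'E'
from h import *
s=env.state();print(s['time_s'],s['ee_pos'],s['ee_rot'])
np.save('T6.npy',pose(s));b=cams.grab_frame("wrist");cv2.imwrite("pics/w6.png",b)
a=cv2.imread('pics/w5.png')
W=[cam('wrist',np.load('T5.npy')),cam('wrist',np.load('T6.npy'))];t=[]
for im,C in zip((a,b),W):
    q=proj(C,(555,274,80)).astype(int);o=np.maximum(q-[66,80],0);print('origin',o);x,y=o
    t.append(cv2.resize(im[y:y+140,x:x+132],(396,420),interpolation=cv2.INTER_CUBIC))
cv2.imwrite('pics/mix3.png',np.hstack(t))
E
```

```text
4.85 [500.87625062 328.86453105 230.61576931] [1.79928436e+02 1.93685473e-02 3.40981295e-02]
origin [165  41]
origin [243  42]
```

View pics/mix3.png

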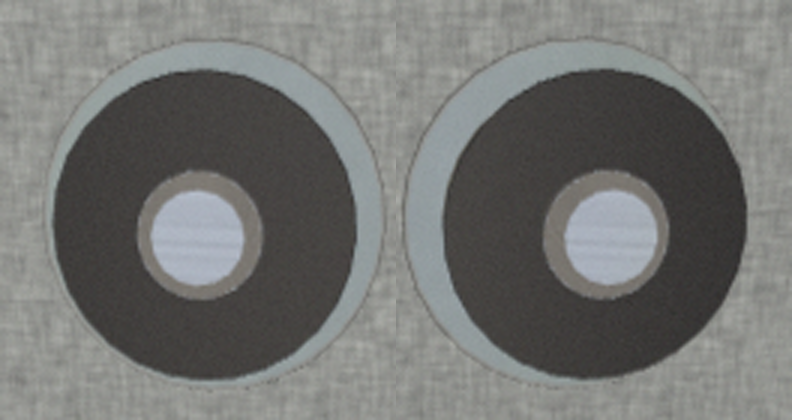

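Dispenser views: bright spindle top at about (197,238) and (612,238), hub disc centred at (205,225) and (595,225). I fit these with masks.

```bash
python3 - <<'E'
from h import *
np.set_printoptions(precision=1,suppress=True)
W=[cam('wrist',np.load('T5.npy')),cam('wrist',np.load('T6.npy'))]
O=[(165,41),(243,42)];res={'top':[],'hub':[]}
for i in(0,1):
    x,y=O[i];im=cv2.imread(f'pics/w{5+i}.png')[y:y+140,x:x+132]
    for n,m in(('top',im.min(2)>165),('hub',im.max(2)<85)):
        c=max(cv2.findContours(m.astype(np.uint8),0,cv2.CHAIN_APPROX_NONE)[0],key=cv2.contourArea)
        e=cv2.fitEllipse(c);res[n].append(np.array(e[0])+[x,y]);print(n,e[0],e[1])
for n,z in(('top',100),('hub',68)):
    u,v=res[n];print(n,*tri((W[0],u),(W[1],v)),onz(W[0],u,z),onz(W[1],v,z))
E
```

```text
top (65.34091186523438, 78.71601104736328) (28.69479751586914, 29.579744338989258)
hub (67.8004379272461, 74.47454833984375) (99.3847427368164, 102.1724853515625)
top (71.25556182861328, 78.83798217773438) (24.886167526245117, 27.30304527282715)
hub (65.8707275390625, 74.21852111816406) (98.6353530883789, 103.20095825195312)
top [558.4 273.7 105. ] [0.1, 0.1] [558.2 274.1 100. ] [557.9 272.9 100. ]
hub [560.4 273.7  70.5] [0.0, 0.0] [560.3 273.9  68. ] [560.3 273.3  68. ]
```

Spindle axis ≈ (559.5,273.7), hub z ≈ 71, top z ≈ 105. Now I travel back above the holder and check the grip positions from the earlier views.

Emit:
apply_moves([
  [0.005,0.045,0.003,0,1],
  [0.01,0.094,0.006,0,1],
  [0.015,0.143,0.01,0,1],
  [0.02,0.192,0.01,0,1],
  [0.025,0.241,0.01,0,1],
])

```text
time_s: 5.4
ee_pos: [525.2, 85.3, 221.1]
ee_rot: [180.0, -0.0, -0.1]
force: [0.5, -0.6, -0.9]
gripper_width: 91.2
gripper_force: 0.0
```

Emit:
apply_moves([
  [0.005,0.049,0,0,1],
  [0.01,0.098,0,0,1],
  [0.015,0.147,0,0,1],
  [0.02,0.196,0,0,1],
  [0.025,0.245,0,0,1],
])

```text
time_s: 5.9
ee_pos: [549.8, -159.6, 221.4]
ee_rot: [180.0, -0.0, -0.1]
force: [0.9, 0.6, 0.6]
gripper_width: 91.1
gripper_force: 0.0
```

Emit:
apply_moves([
  [0.006,0.045,0,0,1],
  [0.006,0.071,0,0,1],
  [0.006,0.071,0,0,1],
  [0.006,0.071,0,0,1],
])

```text
time_s: 6.3
ee_pos: [556.0, -228.2, 220.9]
ee_rot: [-180.0, 0.0, -0.1]
force: [-0.4, 0.7, 0.6]
gripper_width: 91.2
gripper_force: 0.0
```

```bash
python3 - <<'E'
from h import *
np.set_printoptions(precision=1,suppress=True)
W1=cam('wrist',np.load('T1.npy'));W2=cam('wrist',np.load('T2.npy'))
print('R',*tri((W1,(367.7,175.8)),(W2,(251.2,182))),onz(W2,(251.2,182),136))
L1=(290+123/4,110+208/4)
print('L',*tri((W1,L1),(W2,(197.9,165.2))),onz(W2,(197.9,165.2),136))
s=env.state();print(s['ee_pos'],s['ee_rot'],s['qpos'])
E
```

```text
R [ 550.5 -251.3  130.1] [0.0, 0.0] [ 551.9 -251.   136. ]
L [ 549.5 -203.9  130.2] [0.8, 0.8] [ 551.7 -204.2  136. ]
[ 556.  -228.2  220.9] [-180.     0.    -0.1] [-23.4  19.7  82.8   0.   77.5  66.7]
```

Emit:
apply_moves([
  [-0.004,0,0.04,0,1],
  [-0.004,0,0.08,0,1],
  [-0.004,0,0.107,0,1],
  [-0.004,0,0.107,0,1],
  [-0.004,0,0.107,0,1],
], grip_force=8)

```text
time_s: 6.8
ee_pos: [553.5, -226.4, 114.8]
ee_rot: [180.0, -0.0, 0.1]
force: [0.4, -0.5, 1.1]
gripper_width: 91.0
gripper_force: 0.0
```

Emit:
apply_moves([
  [0,0,0,0,0.3],
  [0,0,0,0,0.3],
  [0,0,0,0,0.3],
  [0,0,0,0,0.3],
  [0,0,0,0,0.3],
], grip_force=8)

```text
time_s: 7.3
ee_pos: [553.5, -227.2, 114.4]
ee_rot: [180.0, -0.0, 0.0]
force: [-0.2, 0.4, 1.8]
gripper_width: 60.1
gripper_force: 8.0
```

Emit:
apply_moves([
  [0,0,0,0,0.2],
  [0,0,0,0,0.2],
  [0,0,0,0,0.2],
  [0,0,0,0,0.2],
  [0,0,0,0,0.2],
], grip_force=8)

```text
time_s: 7.8
ee_pos: [553.5, -227.2, 114.2]
ee_rot: [180.0, -0.0, 0.0]
force: [0.0, -0.5, 5.6]
gripper_width: 59.9
gripper_force: 8.0
```

Emit:
apply_moves([
  [0,0,-0.02,0,0.2],
  [0,0,-0.05,0,0.2],
  [0,0,-0.09,0,0.2],
  [0,0,-0.12,0,0.2],
  [0,0,-0.12,0,0.2],
])

```text
time_s: 8.3
ee_pos: [555.3, -228.0, 237.5]
ee_rot: [179.8, -0.4, 0.0]
force: [1.3, -0.0, -2.6]
gripper_width: 60.1
gripper_force: 8.0
```

```bash
python3 - <<'E'
from h import *
s=env.state();print(s)
np.save('T7.npy',pose(s));np.set_printoptions(precision=1,suppress=True)
a=cams.grab_frame("side");b=cams.grab_frame("scene");c=cams.grab_frame("wrist")
cv2.imwrite("pics/s7.png",a);cv2.imwrite("pics/c7.png",b);cv2.imwrite("pics/w7.png",c)
t=[]
for im,n in((a,'side'),(b,'scene')):
    q=proj(cam(n),s['ee_pos']-[0,0,30]).astype(int);x,y=np.maximum(q-[40,55],0);print((x,y));t.append(cv2.resize(im[y:y+110,x:x+80],(400,550),interpolation=cv2.INTER_CUBIC))
cv2.imwrite('pics/mix4.png',np.hstack(t))
E
```

```text
{'time_s': 8.3, 'qpos': array([-2.34166258e+01,  1.89268083e+01,  8.16092013e+01, -5.57324009e-03,
        7.90060994e+01,  6.65392668e+01]), 'qvel': array([ 0.06095816,  2.1390175 ,  5.61219328,  0.22801729, -2.93786127,
        0.09993081]), 'effort': array([-1.08240594e-01, -4.32442760e+01, -2.45183605e+01, -3.25608021e-02,
        5.47205228e-01, -1.96830617e-03]), 'ee_pos': array([ 555.33036864, -228.00971951,  237.52808776]), 'ee_rot': array([ 1.79812675e+02, -4.17856372e-01,  4.58314430e-02]), 'force': array([ 1.32916603e+00, -4.96022582e-04, -2.62306102e+00]), 'torque': array([ 0.04816234, -0.0973936 ,  0.02635695]), 'gripper_force': 7.996444255113602, 'gripper_width': 60.069760062873534}
(np.int64(218), np.int64(60))
(np.int64(109), np.int64(140))
```

View pics/mix4.png

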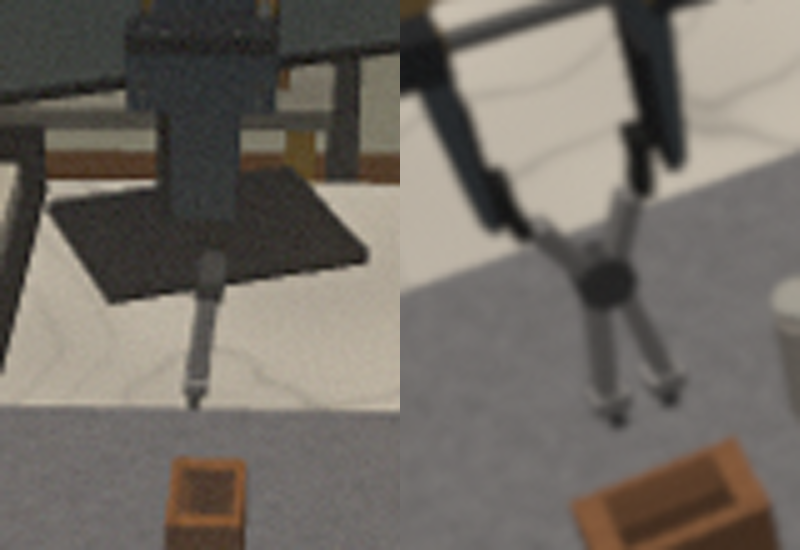

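Side crop: the pliers lean in the grip, from the pivot at (210,265) to the pin ends at (195,405), with the pins towards +x. I quantify this on the plane y=-228.

```bash
python3 - <<'E'
from h import *
np.set_printoptions(precision=1,suppress=True)
D=cam('side')
def ony(uv,y): e,d=ray(D,uv);return e+d*(y-e[1])/d[1]
im=cv2.imread('pics/s7.png')
for n,u in(('finger tip',(205,217)),('pivot top',(212,255)),('mid',(203,330)),('shoulder',(196,382)),('pin end',(194,405)),('rim front L',(165,522)),('rim R',(246,522)),('well',(208,490))):
    print(n,ony((218+u[0]/5,60+u[1]/5),-228))
print(ony((218+165/5,60+522/5),-189),ony((218+243/5,60+525/5),-189))
print(proj(D,(555.3,-228,237.5)),env.state()['ee_pos'])
E
```

```text
finger tip [ 554.7 -228.   244.9]
pivot top [ 550.8 -228.   221.7]
mid [ 556.1 -228.   174.1]
shoulder [ 560.4 -228.   139.7]
pin end [ 561.7 -228.   124.1]
rim front L [ 580.3 -228.    40.8]
rim R [ 530.1 -228.    41.9]
well [ 553.6 -228.    64.7]
[ 577.7 -189.    66. ] [ 531. -189.   65.]
[258.8 105.8] [ 552.1 -226.6  231.5]
```

The lean is about 0.11 rad. I put the pins back into the holder well and straighten the pliers against its +x wall.

Emit:
apply_moves([
  [-0.002,0,0.04,0,0.2],
  [-0.002,0,0.07,0,0.2],
  [-0.002,0,0.09,0,0.2],
  [-0.002,0,0.105,0,0.2],
  [-0.002,0,0.115,0,0.2],
])

```text
time_s: 8.95
ee_pos: [549.5, -226.3, 115.3]
ee_rot: [-179.9, 0.3, 0.0]
force: [-1.0, 1.1, 11.3]
gripper_width: 60.1
gripper_force: 8.0
```

Emit:
apply_moves([
  [0.002,0,0,0,0.2],
  [0.004,0,0,0,0.2],
  [0.006,0,0,0,0.2],
])

```text
time_s: 9.25
ee_pos: [557.5, -227.2, 119.0]
ee_rot: [180.0, -0.0, 0.0]
force: [-0.4, -0.4, -2.3]
gripper_width: 60.5
gripper_force: 8.0
```

Emit:
apply_moves([
  [0.002,0,0,0,0.2],
  [0.004,0,0,0,0.2],
  [0.004,0,0,0,0.2],
])

```text
time_s: 9.55
ee_pos: [561.7, -227.2, 119.1]
ee_rot: [180.0, -0.0, 0.1]
force: [0.2, 0.7, -2.0]
gripper_width: 60.0
gripper_force: 8.0
```

Emit:
apply_moves([
  [0.002,0,0,0,0.2],
  [0.003,0,0,0,0.2],
  [0.003,0,0,0,0.2],
])

```text
time_s: 9.85
ee_pos: [564.4, -227.1, 118.8]
ee_rot: [180.0, -0.0, 0.0]
force: [-0.3, -0.6, -1.3]
gripper_width: 60.2
gripper_force: 8.0
```

Emit:
apply_moves([
  [0,0,-0.02,0,0.2],
  [0,0,-0.06,0,0.2],
  [0,0,-0.1,0,0.2],
  [0,0,-0.115,0,0.2],
  [0,0,-0.115,0,0.2],
])

```text
time_s: 10.35
ee_pos: [566.0, -227.8, 237.1]
ee_rot: [179.8, -0.4, 0.0]
force: [0.6, -0.6, -2.4]
gripper_width: 60.3
gripper_force: 8.0
```

```bash
cat > lean.py <<'E'
from h import *
np.set_printoptions(precision=1,suppress=True)
def lean(name,yp,im=None):
    D=cam('side')
    if im is None: im=cams.grab_frame('side');cv2.imwrite(name,im)
    s=env.state();t=s['ee_pos'];print(s['time_s'],t,s['force'],s['gripper_width'])
    bg=cv2.imread('pics/side.png');d=cv2.absdiff(im,bg).max(2)
    P=[]
    for z in np.arange(-14,-118,-4):
        u,v=proj(D,t+[0,0,z]);v=int(round(v));lo=int(u)-14;c=np.where(d[v,lo:lo+29]>28)[0]
        if len(c)<2: continue
        uv=(lo+c.mean(),v);e,r=ray(D,uv);p=e+r*(yp-e[1])/r[1];P.append((p[0]-t[0],p[2]-t[2],len(c)))
    P=np.array(P);print(P);return P
E
python3 - <<'E'
from lean import *
lean(None,-228,cv2.imread('pics/s7.png'))
P=lean('pics/s8.png',-228)
E
```

```text
10.35 [ 566.  -227.8  237.1] [ 0.6 -0.6 -2.4] 60.339190079990445
[[ -16.9  -34.1    3. ]
 [ -12.6  -37.3    6. ]
 [ -11.1  -40.5    7. ]
 [ -11.1  -46.9    5. ]
 [ -11.1  -50.1    5. ]
 [ -11.1  -53.3    5. ]
 [  -8.1  -56.6    5. ]
 [  -8.1  -63.     5. ]
 [  -8.1  -66.3    5. ]
 [  -8.1  -69.5    5. ]
 [  -8.   -72.8    5. ]
 [ -10.4  -79.3    5. ]
 [ -10.1  -82.7    7. ]
 [ -10.1  -86.     7. ]
 [ -10.1  -89.3    7. ]
 [ -10.   -92.6    7. ]
 [  -8.3  -99.4    8. ]
 [  -8.3 -102.7    7. ]
 [ -10.  -106.1    7. ]
 [  -9.6 -109.5    5. ]
 [ -10.8 -112.8    5. ]]
10.4 [ 564.7 -227.2  234.6] [-0.4  0.3 -2.1] 60.71107209414042
[[  -5.5  -35.     6. ]
 [  -4.1  -38.2    7. ]
 [  -5.5  -41.3    6. ]
 [  -4.   -47.7    5. ]
 [  -4.   -51.     5. ]
 [  -4.   -54.2    5. ]
 [  -3.9  -57.4    5. ]
 [  -3.9  -63.9    5. ]
 [  -3.9  -67.2    5. ]
 [  -2.4  -70.5    4. ]
 [  -2.4  -73.7    4. ]
 [  -7.2  -76.9    7. ]
 [  -7.1  -83.6    8. ]
 [  -7.   -86.9    8. ]
 [  -7.   -90.2    8. ]
 [  -6.6  -93.6    9. ]
 [  -7.   -96.9    8. ]
 [  -7.  -103.7    8. ]
 [  -7.6 -107.     6. ]
 [  -7.5 -110.4    6. ]
 [  -8.  -113.9    6. ]]
```

```bash
python3 - <<'E'
from h import *
im=cv2.imread('pics/s8.png');q=proj(cam('side'),(564.7,-227.2,190)).astype(int);x,y=q-[30,40];print(x,y)
cv2.imwrite('pics/v8.png',cv2.resize(im[y:y+75,x:x+60],(480,600),interpolation=cv2.INTER_CUBIC))
E
```

```text
225 81
```

View pics/v8.png

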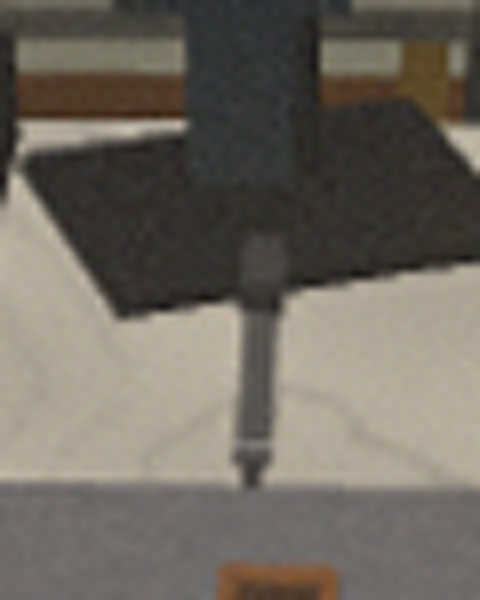

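Pliers are now nearly upright, from (263,240) down to (250,485).

```bash
python3 - <<'E'
from h import *
np.set_printoptions(precision=1,suppress=True)
D=cam('side')
for u in((245,185),(264,240),(258,330),(252,460),(250,485)):
    e,d=ray(D,(225+u[0]/8-.5,81+u[1]/8-.5));print(e+d*(-228-e[1])/d[1])
T=pose();print(T[:3,3])
E
```

```text
[ 565.6 -228.   244. ]
[ 559.  -228.   223.1]
[ 561.4 -228.   187.7]
[ 564.  -228.   134.2]
[ 564.9 -228.   123.6]
[ 564.7 -227.2  234.6]
```

Residual lean is only 0.06 rad and the pin ends sit under the TCP, which is acceptable. Moving over the ring eyes with yaw -13°.

Emit:
apply_moves([
  [0.004,-0.04,0,0.06,0.2],
  [0.008,-0.08,0.01,0.12,0.2],
  [0.013,-0.12,0.03,0.18,0.2],
  [0.017,-0.16,0.055,0.227,0.2],
  [0.0207,-0.193,0.085,0.227,0.2],
])

```text
time_s: 10.9
ee_pos: [584.0, -32.0, 146.6]
ee_rot: [-180.0, 0.1, -13.0]
force: [1.5, -0.3, -1.9]
gripper_width: 60.7
gripper_force: 8.0
```

Emit:
apply_moves([
  [0,0,0.015,0,0.2],
  [0,0,0.02,0,0.2],
  [0,0,0.02,0,0.2],
  [0,0,0.02,0,0.2],
])

```text
time_s: 11.3
ee_pos: [585.2, -34.8, 129.1]
ee_rot: [180.0, -0.0, -13.0]
force: [0.6, 0.1, -1.1]
gripper_width: 60.5
gripper_force: 8.0
```

```bash
python3 - <<'E'
from h import *
s=env.state();print(s['time_s'],s['ee_pos'],s['ee_rot'],s['force'],s['gripper_width'])
np.save('T9.npy',pose(s))
t=[]
for n in('side','scene','wrist'):
    im=cams.grab_frame(n);cv2.imwrite(f'pics/{n}9.png',im)
    C=cam(n,pose(s));q=proj(C,(584,-34,25)).astype(int);h,w=(50,30) if n!='wrist' else (100,60)
    x,y=np.clip(q-[w//2,h//2],0,[512-w,384-h]);print(n,q,x,y);t.append(cv2.resize(im[y:y+h,x:x+w],(266,443),interpolation=cv2.INTER_CUBIC))
cv2.imwrite('pics/v9.png',np.hstack(t))
E
```

```text
11.3 [585.20600651 -34.84509148 129.1224454 ] [ 1.79995126e+02 -4.53577533e-02 -1.30222532e+01] [ 0.55830161  0.10624474 -1.12564083] 60.461638095926
side [245 207] 230 182
scene [244 227] 229 202
wrist [254 188] 224 138
```

View pics/v9.png

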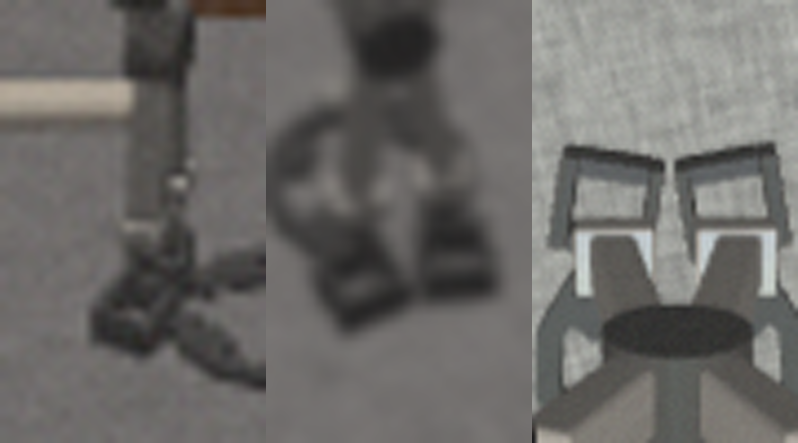

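Wrist crop: eye sockets at (612,198) and (733,200), bright pliers shoulders at (615,262) and (737,262), so they are laterally aligned. Now the offset along x.

```bash
python3 - <<'E'
from h import *
np.set_printoptions(precision=1,suppress=True)
T=np.load('T9.npy');C=cam('wrist',T);Ti=np.linalg.inv(T)
f=lambda u:(224+(u[0]-532+.5)/4.43-.5,138+(u[1]+.5)/4.43-.5)
t=lambda p:(Ti@np.r_[p,1])[:3]
print('eyes outer quads')
for q in([(566,147),(664,160),(648,250),(551,246)],[(677,158),(775,145),(790,240),(690,255)]):
    print([t(onz(C,f(u),14)) for u in q])
for n,u in(('hole L',(613,197)),('hole R',(733,197))):print(n,t(onz(C,f(u),14)),t(onz(C,f(u),0)))
for n,u in(('L front',(615,228)),('L back',(613,297)),('R front',(737,228)),('R back',(735,295)),('L left',(576,262)),('L right',(653,262)),('R left',(698,262)),('R right',(776,262))):
    print(n,*[t(onz(C,f(u),z))[:2] for z in(34,38,42)])
# tracked reference: project expected eyes
E
```

```text
eyes outer quads
[array([ 12.4, -22.6, 115.1]), array([  9.6,  -1.8, 115.1]), array([-10.3,  -5.3, 115.1]), array([ -9.4, -26.2, 115.1])]
[array([ 10. ,   1. , 115.1]), array([ 12.9,  21.7, 115.1]), array([ -8. ,  25.3, 115.1]), array([-11.4,   3.8, 115.1])]
hole L [  1.5 -12.7 115.1] [ -2.1 -13.3 129.1]
hole R [  1.5  12.9 115.1] [ -2.   13.5 129.1]
L front [  0.1 -11.5] [  1.2 -11.3] [  2.3 -11.1]
L back [-14.5 -12. ] [-13.2 -11.9] [-11.9 -11.7]
R front [ 0.1 13.1] [ 1.2 12.9] [ 2.3 12.8]
R back [-14.   12.8] [-12.7  12.7] [-11.5  12.5]
L left [ -7.1 -19.5] [ -5.9 -19.2] [ -4.7 -18.9]
L right [-7.  -3.9] [-5.8 -3.8] [-4.6 -3.7]
R left [-7.   5.3] [-5.8  5.2] [-4.6  5.2]
R right [-7.  21.1] [-5.8 20.8] [-4.6 20.5]
```

```bash
python3 - <<'E'
from h import *
np.set_printoptions(precision=0,suppress=True)
T=np.load('T9.npy')
for n,o in(('side',(230,182)),('scene',(229,202))):
    C=cam(n);m=lambda p:(proj(C,(T@np.r_[p,1])[:3])-o+.5)*8.87+[0 if n=='side' else 266,0]
    for x,z in((1,115),):
        print(n,'eyes',m((x,-13,z)),m((x,13,z)))
    for x in(-6,-3,0,3):print(n,x,'shoulders z40',m((x,-12.5,89)),m((x,12.5,89)),'pin ends',m((x,-11,100)),m((x,11,100)))
im=cv2.imread('pics/side9.png')
b=im[182:232,230:260].max(2)
np.set_printoptions(linewidth=200);print(b[18:42,6:26])
E
```

```text
side eyes [125. 281.] [150. 230.]
side -6 shoulders z40 [145. 218.] [169. 169.] pin ends [148. 243.] [168. 200.]
side -3 shoulders z40 [136. 216.] [160. 168.] pin ends [138. 241.] [159. 199.]
side 0 shoulders z40 [127. 215.] [150. 166.] pin ends [129. 240.] [150. 197.]
side 3 shoulders z40 [117. 213.] [141. 165.] pin ends [120. 238.] [141. 195.]
scene eyes [453. 254.] [364. 276.]
scene -6 shoulders z40 [443. 175.] [356. 196.] pin ends [438. 202.] [362. 221.]
scene -3 shoulders z40 [446. 183.] [359. 203.] pin ends [441. 210.] [365. 228.]
scene 0 shoulders z40 [449. 190.] [362. 211.] pin ends [445. 218.] [368. 236.]
scene 3 shoulders z40 [453. 198.] [365. 219.] pin ends [448. 226.] [371. 244.]
[[108 117 117 113 114 113 113 113  94  87  85  85  82  74  73 122 112 117 118 110]
 [109 115 113 111 115 115 109 111  97  87  85  84  74  69  70  90 104 111 109 106]
 [112 112 111 111 111 115 111 108  91  85  85  86  77 119 144  88 106 111 111 112]
 [116 113 108 108 109 114 113 113  95  85  88  87  72  88 103  96 110 111 113 113]
 [118 110 109 112 109 112 113 115  95  88  84  87  69  75  67 104 1
[... 893 characters left out ...]
54  69  60  58  68  74  56  87 107]
 [113 117 112 111  91  72  60  46  59  52  48  69  67  53  74 104 106 102 104 111]
 [112 113 115 116  72  56  61  72  82  96  73  66  55  55  75  84  88 109 110 112]
 [115 115 117 117  69  49  52  53  58  72  79  59  52  65  70  70  64  90  94 111]
 [113 120 117 116  70  47  50  49  55  51  61  52  49  48  69  73  71  74  73  90]
 [109 108 112 113  77  64  52  47  47  43  53  54  68  73  65  69  68  69  72  74]
 [109 111 113 114 103 104  92  75  59  49  43  70 104 109  63  60  67  73  74  56]
 [112 115 115 116 115 112 110 106 107  84  86 106 117 116  92  68  58  66  72  66]
 [114 112 112 114 115 110 111 113 115 108 108 112 111 114 111 105  78  57  56  65]]
```

Side, scene and wrist all put the pins at tool x ≈ -5, with the eyes at +1. I shift by +5.5 mm and lower, watching the force.

Emit:
apply_moves([
  [0.0055,-0.0007,0,0,0.2],
  [0.0055,-0.0007,0.006,0,0.2],
  [0.0055,-0.0007,0.012,0,0.2],
  [0.0055,-0.0007,0.015,0,0.2],
  [0.0055,-0.0007,0.015,0,0.2],
])

```text
time_s: 11.95
ee_pos: [589.7, -34.6, 112.8]
ee_rot: [180.0, 0.1, -13.0]
force: [0.0, 1.3, -2.1]
gripper_width: 60.2
gripper_force: 8.0
```

Emit:
apply_moves([
  [0,0,0.002,0,0.2],
  [0,0,0.004,0,0.2],
  [0,0,0.004,0,0.2],
])

```text
time_s: 12.25
ee_pos: [590.2, -34.6, 109.6]
ee_rot: [180.0, 0.0, -13.0]
force: [-0.8, -0.5, -1.9]
gripper_width: 60.1
gripper_force: 8.0
```

Emit:
apply_moves([
  [0,0,0.002,0,0.2],
  [0,0,0.004,0,0.2],
  [0,0,0.004,0,0.2],
])

```text
time_s: 12.55
ee_pos: [591.7, -34.8, 107.4]
ee_rot: [-180.0, -0.2, -13.0]
force: [0.2, 0.5, 4.5]
gripper_width: 60.2
gripper_force: 8.0
```

Emit:
apply_moves([
  [0,0,0.001,0,0.2],
  [0,0,0.002,0,0.2],
  [0,0,0.002,0,0.2],
])

```text
time_s: 12.85
ee_pos: [592.8, -34.8, 106.9]
ee_rot: [-179.9, -0.4, -13.0]
force: [0.4, 0.2, 10.8]
gripper_width: 60.1
gripper_force: 8.0
```

```bash
python3 - <<'E'
from h import *
s=env.state();print(s['time_s'],s['ee_pos'],s['force'],s['gripper_width'])
T=pose(s);np.save('T10.npy',T);C=cam('wrist',T)
im=cams.grab_frame('wrist');cv2.imwrite('pics/w10.png',im)
q=proj(C,(584,-34,14)).astype(int);print(q);x,y=q-[50,45];y=max(y,0);print(x,y)
t1=cv2.resize(im[y:y+90,x:x+100],(500,450),interpolation=cv2.INTER_CUBIC)
im=cams.grab_frame('side');cv2.imwrite('pics/side10.png',im);D=cam('side');q=proj(D,(584,-34,20)).astype(int);x,y=q-[15,25]
t2=cv2.resize(im[y:y+50,x:x+30],(270,450),interpolation=cv2.INTER_CUBIC)
cv2.imwrite('pics/v10.png',np.hstack([t1,t2]))
E
```

```text
12.85 [592.84522106 -34.76217755 106.88298696] [ 0.39243625  0.17475663 10.77187516] 60.086832826601366
[256 200]
206 155
```

View pics/v10.png

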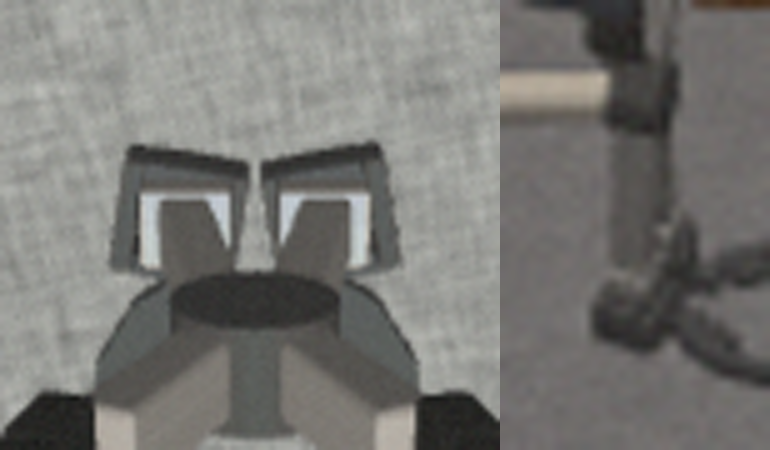

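Shoulders are seated on the eyes, so the pins are in. Squeezing gradually, rising with the grips.

Emit:
apply_moves([
  [0,0,-0.001,0,0.15],
  [0,0,-0.002,0,0.1],
  [0,0,-0.003,0,0.05],
  [0,0,-0.004,0,0],
  [0,0,-0.004,0,0],
], grip_force=45)

```text
time_s: 13.45
ee_pos: [590.9, -34.6, 108.5]
ee_rot: [-180.0, -0.1, -13.0]
force: [0.1, 0.8, 5.5]
gripper_width: 45.6
gripper_force: 19.7
```

Emit:
apply_moves([
  [0,0,-0.001,0,-0.1],
  [0,0,-0.002,0,-0.2],
  [0,0,-0.003,0,-0.3],
  [0,0,-0.003,0,-0.3],
  [0,0,-0.003,0,-0.3],
], grip_force=45)

```text
time_s: 13.95
ee_pos: [590.0, -34.7, 110.2]
ee_rot: [180.0, 0.1, -13.0]
force: [0.1, 0.3, -2.0]
gripper_width: 32.2
gripper_force: 19.6
```

```bash
cat > look.py <<'E'
from h import *
import sys
np.set_printoptions(precision=1,suppress=True,linewidth=180)
def look(tag,T=None,im=None):
    if im is None:
        s=env.state();print(s['time_s'],s['ee_pos'],s['ee_rot'],s['force'],s['gripper_width'],s['gripper_force'])
        T=pose(s);im=cams.grab_frame('wrist');cv2.imwrite(f'pics/{tag}.png',im)
    C=cam('wrist',T);Ti=np.linalg.inv(T)
    t=lambda uv,d:(Ti@np.r_[onz(C,uv,T[2,3]-d),1])[:3]
    sub=im[150:250,150:362]
    for nm,m,d in(('shoulder',(sub.min(2)>175),88),('dark',(sub.max(2)<88),92)):
        m=m.astype(np.uint8);n,l,s,c=cv2.connectedComponentsWithStats(m)
        for i in range(1,n):
            if s[i,4]>25: 
                b=s[i]; print(nm,'box',b[0]+150,b[1]+150,b[2],b[3],'area',b[4],'tool',t(c[i]+[150,150],d)[:2],'x/y extents',t((b[0]+150,b[1]+150),d)[:2],t((b[0]+b[2]+150,b[1]+b[3]+150),d)[:2])
E
python3 - <<'E'
from look import *
look('',np.load('T10.npy'),cv2.imread('pics/w10.png'))
print()
look('w11')
E
```

```text
shoulder box 350 150 12 18 area 183 tool [29.6 85.7] x/y extents [36.3 79.9] [20.8 91.3]
shoulder box 234 194 4 14 area 37 tool [ -8.1 -17.4] x/y extents [ -2.4 -18.5] [-15.3 -15.2]
shoulder box 276 194 4 14 area 36 tool [-7.7 19.7] x/y extents [-2.4 18.2] [-15.2  21.9]
dark box 231 184 25 9 area 98 tool [ 2.6 -9.9] x/y extents [  5.6 -21.3] [-2.6  0.7]
dark box 258 184 25 13 area 108 tool [ 2.5 12.8] x/y extents [5.6 2.5] [-6.3 24.7]
dark box 203 205 108 45 area 1263 tool [-38.1   1.3] x/y extents [-13.8 -46.7] [-57.6  51.8]
dark box 158 216 44 34 area 950 tool [-43.8 -64.7] x/y extents [-24.3 -87.8] [-57.7 -49.5]
dark box 312 216 44 34 area 951 tool [-43.6  67.1] x/y extents [-24.1  51.3] [-57.5  93.6]

13.95 [590.  -34.7 110.2] [180.    0.1 -13. ] [ 0.1  0.3 -2. ] 32.231274386765215 19.589780308306217
shoulder box 349 150 13 14 area 152 tool [31.4 85. ] x/y extents [36.3 79. ] [24.3 91. ]
shoulder box 220 193 4 14 area 42 tool [ -7.5 -30. ] x/y extents [ -1.5 -30.7] [-14.4 -27.6]
shoulder box 291 193 3 14 area 42 tool [-7.4 32.3] x/y extents [-1.4 31.3] [-14.3  34.3]
shoulder box 240 237 5 10 area 40 tool [-47.7 -11.8] x/y extents [-43.1 -13.8] [-53.   -9.3]
shoulder box 269 237 6 13 area 64 tool [-48.4  14.5] x/y extents [-43.   12.5] [-55.9  18.2]
dark box 271 183 24 8 area 76 tool [ 4.6 23.5] x/y extents [ 6.5 13.9] [-0.8 35.2]
dark box 218 184 25 19 area 92 tool [  3.  -19.9] x/y extents [  5.6 -32.7] [-11.9 -10.9]
dark box 192 206 130 44 area 2596 tool [-40.3   1.3] x/y extents [-14.8 -56.6] [-57.8  62.2]
dark box 150 248 38 2 area 76 tool [-56.4 -80.6] x/y extents [-55.9 -97.8] [-57.9 -62.6]
dark box 325 248 37 2 area 73 tool [-56.3  81.8] x/y extents [-55.8  64.9] [-57.8  99.4]
```

Both eyes have moved out about 11 mm, so the ring is spread. I settle the pads a little lower for a better hold and see how the width reacts.

Emit:
apply_moves([
  [0,0,0.002,0,-0.3],
  [0,0,0.004,0,-0.3],
  [0,0,0.004,0,-0.3],
], grip_force=45)

```text
time_s: 14.3
ee_pos: [591.7, -34.9, 108.8]
ee_rot: [-180.0, -0.2, -13.0]
force: [-1.1, 0.2, 5.9]
gripper_width: 32.1
gripper_force: 20.4
```

```bash
python3 - <<'E'
from look import *
look('w12')
E
```

```text
14.3 [591.7 -34.9 108.8] [-180.    -0.2  -13. ] [-1.1  0.2  5.9] 32.07739470449007 20.404717102646828
shoulder box 349 150 13 16 area 181 tool [30.3 85.2] x/y extents [36.3 79. ] [22.6 91.2]
shoulder box 220 194 4 15 area 43 tool [ -8.8 -29.9] x/y extents [ -2.4 -30.7] [-16.2 -27.6]
shoulder box 291 194 3 14 area 42 tool [-8.3 32.3] x/y extents [-2.3 31.3] [-15.2  34.3]
shoulder box 269 237 6 13 area 66 tool [-48.4  14.6] x/y extents [-42.9  12.5] [-55.8  18.2]
shoulder box 240 238 5 10 area 41 tool [-48.2 -11.7] x/y extents [-43.9 -13.8] [-53.8  -9.3]
dark box 219 185 24 18 area 93 tool [  2.3 -19.6] x/y extents [  4.6 -31.8] [-11.9 -10.9]
dark box 271 185 24 8 area 82 tool [ 3.4 23.4] x/y extents [ 4.7 13.9] [-2.6 35.2]
dark box 192 207 130 43 area 2630 tool [-40.2   1.3] x/y extents [-15.7 -56.6] [-57.6  62.1]
dark box 150 248 39 2 area 77 tool [-56.3 -80.3] x/y extents [-55.8 -97.7] [-57.8 -61.6]
dark box 325 248 37 2 area 73 tool [-56.1  81.8] x/y extents [-55.6  64.8] [-57.6  99.3]
```

Emit:
apply_moves([
  [0,0,0,0,-0.35],
  [0,0,0,0,-0.4],
  [0,0,0,0,-0.45],
  [0,0,0,0,-0.45],
], grip_force=40)

```text
time_s: 14.75
ee_pos: [591.3, -35.5, 108.6]
ee_rot: [179.9, -0.2, -12.9]
force: [-0.7, -1.5, 6.2]
gripper_width: 28.2
gripper_force: 39.4
```

```bash
python3 - <<'E'
from look import *
look('w13')
E
```

```text
14.75 [591.3 -35.5 108.6] [179.9  -0.2 -12.9] [-0.7 -1.5  6.2] 28.212028628429326 39.43708777427673
shoulder box 348 150 14 16 area 188 tool [30.5 84.9] x/y extents [36.2 78.2] [22.6 91.2]
shoulder box 219 194 4 15 area 45 tool [ -8.8 -30.8] x/y extents [ -2.4 -31.6] [-16.2 -28.5]
shoulder box 293 194 4 14 area 47 tool [-8.3 34.7] x/y extents [-2.4 33. ] [-15.2  37. ]
shoulder box 242 237 5 11 area 40 tool [-47.4  -9.8] x/y extents [-43. -12.] [-53.8  -7.5]
shoulder box 268 237 5 13 area 57 tool [-48.2  13.3] x/y extents [-42.9  11.6] [-55.8  16.3]
dark box 217 185 25 18 area 93 tool [  2.3 -21.1] x/y extents [  4.7 -33.6] [-11.9 -11.8]
dark box 273 185 25 3 area 72 tool [ 3.8 26.4] x/y extents [ 4.7 15.7] [ 2.  37.7]
dark box 150 207 212 43 area 2750 tool [-40.8   1. ] x/y extents [-15.7 -94.3] [-57.7  99.3]
```

The ring is at full spread (eyes ±24 mm) with the grip at 39 N. Gentle lift test.

Emit:
apply_moves([
  [0,0,-0.004,0,-0.45],
  [0,0,-0.008,0,-0.45],
  [0,0,-0.014,0,-0.45],
  [0,0,-0.02,0,-0.45],
  [0,0,-0.02,0,-0.45],
])

```text
time_s: 15.3
ee_pos: [591.1, -34.6, 127.9]
ee_rot: [-180.0, -0.1, -13.0]
force: [0.5, -0.9, -2.9]
gripper_width: 27.9
gripper_force: 38.3
```

```bash
python3 - <<'E'
from look import *
look('w14')
im=cams.grab_frame('side');cv2.imwrite('pics/side14.png',im)
D=cam('side');t=env.state()['ee_pos']
bg=cv2.imread('pics/side10.png')
# ring hinge end: white hinge pin in side/wrist view
T=pose();C=cam('wrist',T)
E
```

```text
15.3 [591.1 -34.6 127.9] [-180.    -0.1  -13. ] [ 0.5 -0.9 -2.9] 27.901281905238612 38.32694996148348
shoulder box 345 150 15 12 area 149 tool [32.3 82. ] x/y extents [36.3 75.6] [26.  89.1]
shoulder box 218 193 4 14 area 48 tool [ -7.7 -31.5] x/y extents [ -1.5 -32.5] [-14.4 -29.3]
shoulder box 292 193 4 14 area 44 tool [-7.3 33.9] x/y extents [-1.4 32.1] [-14.3  36.1]
shoulder box 242 237 5 12 area 45 tool [-47.5 -10.4] x/y extents [-43. -12.] [-54.9  -7.5]
shoulder box 267 236 6 14 area 61 tool [-47.7  13. ] x/y extents [-42.   10.7] [-55.8  16.3]
dark box 217 183 24 18 area 93 tool [  3.8 -21.6] x/y extents [  6.5 -33.5] [-10.1 -12.7]
dark box 272 183 26 7 area 82 tool [ 5.1 25.3] x/y extents [ 6.5 14.7] [ 0.2 37.8]
dark box 196 206 166 44 area 2642 tool [-40.2   3.7] x/y extents [-14.8 -53. ] [-57.6  99.3]
dark box 150 248 45 2 area 90 tool [-56.4 -77.4] x/y extents [-55.9 -97.8] [-57.9 -56. ]
```

The ring lifted with the pliers. Raising further and carrying it gently to the dispenser.

Emit:
apply_moves([
  [0,0,-0.015,0,-0.45],
  [0,0,-0.04,0,-0.45],
  [0,0,-0.07,0,-0.45],
  [0,0,-0.1,0,-0.45],
  [0,0,-0.117,0,-0.45],
])

```text
time_s: 15.9
ee_pos: [591.1, -34.7, 246.2]
ee_rot: [-180.0, -0.2, -13.0]
force: [0.4, -1.0, -2.5]
gripper_width: 28.3
gripper_force: 38.3
```

Emit:
apply_moves([
  [-0.002,-0.012,0,0,-0.45],
  [-0.008,-0.04,0,0,-0.45],
  [-0.015,-0.075,0,0,-0.45],
  [-0.022,-0.112,0,0,-0.45],
  [-0.029,-0.15,0,0,-0.45],
])

```text
time_s: 16.4
ee_pos: [594.6, 120.1, 241.8]
ee_rot: [179.9, 0.2, -13.0]
force: [0.7, -0.0, -2.9]
gripper_width: 27.8
gripper_force: 38.3
```

Emit:
apply_moves([
  [-0.007,-0.038,0,0,-0.45],
  [-0.015,-0.078,0,0,-0.45],
  [-0.022,-0.115,0,0,-0.45],
  [-0.028,-0.145,0,0,-0.45],
  [-0.0316,-0.1625,0,0,-0.45],
])

```text
time_s: 16.9
ee_pos: [600.0, 286.6, 241.4]
ee_rot: [179.9, 0.2, -12.8]
force: [0.5, -0.2, -2.0]
gripper_width: 27.7
gripper_force: 38.3
```

Emit:
apply_moves([
  [0,0,0,-0.1,-0.45],
  [0,0,0,-0.22,-0.45],
  [0,0,0,-0.34,-0.45],
  [0,0,0,-0.454,-0.45],
  [0,0,0,-0.454,-0.45],
])

```text
time_s: 17.4
ee_pos: [600.8, 283.2, 242.6]
ee_rot: [180.0, 0.1, 13.0]
force: [0.1, -0.1, -3.6]
gripper_width: 28.2
gripper_force: 38.3
```

```bash
python3 - <<'E'
from look import *
look('w15')
T=pose();np.save('T15.npy',T)
for n in('side','scene'):
    im=cams.grab_frame(n);cv2.imwrite(f'pics/{n}15.png',im)
    C=cam(n);bg=cv2.imread(f'pics/{n}.png')
    d=cv2.absdiff(im,bg).max(2)
    m=lambda x,y,z:proj(C,(T@np.r_[x,y,T[2,3]-z,1])[:3])
    print(n,'exp centre z141',m(-44,0,141),'hinge',m(-76,0,141),'eyes',m(-7,-25,150),m(-7,25,150),'spindle top',proj(C,(559,273.7,105)))
    q=m(-50,0,138).astype(int);x,y=q-[26,20]
    print(im[y:y+40,x:x+52].max(2)[::1,::2])
E
```

```text
17.4 [600.8 283.2 242.6] [180.    0.1  13. ] [ 0.1 -0.1 -3.6] 28.200129194869746 38.32508537918329
dark box 150 162 212 88 area 6164 tool [-21.2   0.5] x/y extents [ 24.5 -90.3] [-58.4  99.8]
side exp centre z141 [247.  258.9] hinge [262.8 256.7] eyes [229.9 267.5] [226.8 249.4] spindle top [246.8 271.5]
[[ 97  64  59 ... 112 113 117]
 [109  58  55 ... 113 112 117]
 [117  49  50 ... 113 115 117]
 ...
 [115 118  68 ...  35 116 116]
 [116 115  57 ...  42  90 118]
 [112 110  46 ...  50  54 118]]
scene exp centre z141 [341.4 145.8] hinge [331.6 140.6] eyes [359.7 145.2] [348.1 153.5] spindle top [339.6 157. ]
[[151 132 118 ...  63  66 128]
 [123 113 109 ...  62  64 123]
 [111 108 109 ...  62  56  97]
 ...
 [109 106 104 ... 109 111 108]
 [109 106 101 ... 107 110 109]
 [109 106  98 ... 106 106 108]]
```

```bash
python3 - <<'E'
import cv2,numpy as np
for n,(x0,x1,y0,y1) in(('side',(214,284,238,284)),('scene',(312,372,122,172))):
    im=cv2.imread(f'pics/{n}15.png').max(2)[y0:y1,x0:x1]
    print(n,x0,y0)
    for i,r in enumerate(im):print(y0+i,''.join('#' if v<50 else '+' if v<82 else '.' if v<135 else 'o' if v<170 else 'O' for v in r))
E
```

```text
side 214 238
238 ..........+++++++++...................................................
239 ..........+++++++++...................................................
240 ..........+++++++++...................................................
241 ..........+#+++++++...................................................
242 ..........+##+#####...................................................
243 ..........+##++++.+...................................................
244 ...........#..........................................................
245 ...........+..........................................................
246 ...........+..........................................................
247 ...........+........................++................................
248 .............................+++++++++++++............................
249 .........+.+...............+++++++++++++++++..........................
250 .........+...............+++++#+#+####++++++++........................
251 .........+.o...........++++++++++....++++++++++.......................
252 .........++.+......+..+++++++++..
[... 4926 characters left out ...]
#########++...........++######+...................
162 .......+###########+++...........++######+..................
163 .......+###########++++..........+########+.................
164 ......+############+++++++.....+++########+.................
165 ......+#############++++++++++++++#########+................
166 ......+#############+++++++++++++##########+................
167 ......+#############++++++++++++############+...............
168 ......+##############+++++++++++############+...............
169 .......+##############+++++++++#############+...............
170 .......+################+++++###############+...............
171 ......++####################################+...............
```

```bash
python3 - <<'E'
from h import *
np.set_printoptions(precision=1,suppress=True,linewidth=200)
S=cam('scene');D=cam('side');T=np.load('T15.npy');Ti=np.linalg.inv(T)
for z in(80,90,105):print(z,'side',proj(D,(559.5,273.7,z)),'scene',proj(S,(559.5,273.7,z)))
a=cv2.imread('pics/scene15.png').max(2);print(a[136:154,324:344]);
b=cv2.imread('pics/side15.png').max(2);print(b[252:262,256:272])
# spindle top & hub in initial pics
for n,C,q in(('side',D,(249,272)),('scene',S,(340,157))):
    im=cv2.imread(f'pics/{n}.png').max(2)
    x,y=q;print(n)
    for i,r in enumerate(im[y-10:y+22,x-34:x+34]):print(y-10+i,x-34,''.join('#' if v<62 else '+' if v<82 else '.' if v<135 else 'o' if v<170 else 'O' for v in r))
E
```

```text
80 side [246.8 279.8] scene [338.2 164.4]
90 side [246.7 276.5] scene [338.8 161.5]
105 side [246.5 271.5] scene [339.7 157.1]
[[106 107 107 108 108 108 110 110 109 106 104 104 105 109 122 138 152 157 162 164]
 [106 107 106 107 108 111 113 115 114 107  98  96  94  92  91 102 119 131 140 146]
 [108 107 107 107 105 108 115 120 119 106  86  75  70  67  67  69  77  85  91  97]
 [108 108 107 106 102  98 102 109 109  96  74  59  52  52  52  58  60  59  58  58]
 [109 107 108 106  99  86  79  80  79  71  61  60  63  62  57  53  51  52  53  55]
 [107 108 109 105  95  78  65  63  61  61  69  82  88  89  75  60  52  52  61  76]
 [107 108 107 101  86  70  61  61  68  78  91 100 104 103  95  83  76  76  84  95]
 [108 107 106  99  83  66  60  67  87 100 105 107 107 108 107 104 100  99 102 105]
 [107 107 105  94  76  62  63  72  90 103 108 108 109 110 109 110 108 105 105 108]
 [108 107 104  89  69  62  61  66  79  95 106 107 107 109 110 109 109 108 108 107]
 [108 107  99  83  63  60  61  61  73  91 103 106 105 106 106 106 108 108 108 106]
 [108 106 100  83  61  57  56  57  68  90 104 106 105 105 10
[... 5431 characters left out ...]
.......
170 306 .............+####################################+.................
171 306 ............++####################################+.................
172 306 .............+####################################+.................
173 306 .............++###################################..................
174 306 .............++##################################+..................
175 306 ............+++++################################+..................
176 306 ............++++++##############################+...................
177 306 ...........+++...+++###########################+....................
178 306 ...........++++..++.++########################+.....................
```

Side and scene agree: the hinge pin at side (263.8,255.5) versus the spindle axis at column 248.2 gives a 31.6 mm offset (31.2 ideal). Scene is also consistent, within 1–2 mm. Lowering over the head while watching force.

Emit:
apply_moves([
  [0.0007,0,0.01,0,-0.45],
  [0.0007,0,0.022,0,-0.45],
  [0.0007,0,0.03,0,-0.45],
  [0.0007,0,0.034,0,-0.45],
  [0.0007,0,0.034,0,-0.45],
])

```text
time_s: 18.05
ee_pos: [601.6, 283.4, 208.6]
ee_rot: [180.0, 0.1, 13.0]
force: [0.2, 0.4, -2.5]
gripper_width: 28.1
gripper_force: 38.3
```

Emit:
apply_moves([
  [0,0,0.003,0,-0.45],
  [0,0,0.006,0,-0.45],
  [0,0,0.008,0,-0.45],
  [0,0,0.008,0,-0.45],
])

```text
time_s: 18.45
ee_pos: [601.9, 283.6, 201.5]
ee_rot: [180.0, 0.0, 13.1]
force: [-0.7, 0.1, -1.9]
gripper_width: 28.2
gripper_force: 38.3
```

Emit:
apply_moves([
  [0,0,0.003,0,-0.45],
  [0,0,0.006,0,-0.45],
  [0,0,0.006,0,-0.45],
])

```text
time_s: 18.75
ee_pos: [601.8, 283.5, 195.1]
ee_rot: [180.0, 0.1, 13.0]
force: [-0.3, -0.1, -2.1]
gripper_width: 28.3
gripper_force: 38.3
```

Emit:
apply_moves([
  [0,0,0.003,0,-0.45],
  [0,0,0.006,0,-0.45],
  [0,0,0.006,0,-0.45],
])

```text
time_s: 19.05
ee_pos: [601.8, 283.5, 189.1]
ee_rot: [180.0, 0.1, 13.1]
force: [0.4, -1.2, -3.0]
gripper_width: 28.2
gripper_force: 38.3
```

Emit:
apply_moves([
  [0,0,0.002,0,-0.45],
  [0,0,0.004,0,-0.45],
  [0,0,0.004,0,-0.45],
])

```text
time_s: 19.35
ee_pos: [601.9, 283.6, 185.4]
ee_rot: [180.0, 0.0, 13.1]
force: [0.1, -0.0, -2.3]
gripper_width: 28.3
gripper_force: 38.3
```

No contact yet. Feeling for the hub in small steps.

Emit:
apply_moves([
  [0,0,0.002,0,-0.45],
  [0,0,0.003,0,-0.45],
  [0,0,0.003,0,-0.45],
])

```text
time_s: 19.65
ee_pos: [602.0, 283.6, 182.5]
ee_rot: [180.0, 0.0, 13.1]
force: [0.0, -0.3, -2.6]
gripper_width: 28.3
gripper_force: 38.3
```

Emit:
apply_moves([
  [0,0,0.002,0,-0.45],
  [0,0,0.002,0,-0.45],
  [0,0,0.002,0,-0.45],
])

```text
time_s: 19.95
ee_pos: [602.1, 283.7, 180.9]
ee_rot: [-180.0, -0.0, 13.1]
force: [-0.5, 0.2, -1.7]
gripper_width: 28.3
gripper_force: 38.4
```

Emit:
apply_moves([
  [0,0,0.002,0,-0.45],
  [0,0,0.002,0,-0.45],
  [0,0,0.002,0,-0.45],
])

```text
time_s: 20.25
ee_pos: [602.8, 283.9, 180.6]
ee_rot: [-180.0, -0.2, 13.1]
force: [-0.8, -0.4, 5.5]
gripper_width: 28.0
gripper_force: 39.4
```

Contact with the hub at TCP z ≈ 181, so the hub is at about 72. Letting the ring close by opening gradually, keeping light pressure.

Emit:
apply_moves([
  [0,0,0.001,0,-0.38],
  [0,0,0.001,0,-0.3],
  [0,0,0.001,0,-0.22],
  [0,0,0.001,0,-0.14],
  [0,0,0.002,0,-0.06],
], grip_force=40)

```text
time_s: 20.75
ee_pos: [603.6, 284.4, 180.5]
ee_rot: [-179.9, -0.4, 13.1]
force: [-0.5, 0.1, 14.2]
gripper_width: 42.7
gripper_force: 13.6
```

Emit:
apply_moves([
  [0,0,0,0,0.02],
  [0,0,0,0,0.08],
  [0,0,0,0,0.14],
  [0,0,0,0,0.2],
  [0,0,0,0,0.22],
], grip_force=20)

```text
time_s: 21.25
ee_pos: [603.4, 284.6, 179.7]
ee_rot: [-179.9, -0.3, 13.0]
force: [-0.4, 0.2, 9.3]
gripper_width: 55.8
gripper_force: 9.3
```

Emit:
apply_moves([
  [0,0,0,0,0.26],
  [0,0,0,0,0.26],
  [0,0,0,0,0.26],
], grip_force=8)

```text
time_s: 21.55
ee_pos: [603.3, 284.3, 178.9]
ee_rot: [-179.9, -0.3, 13.1]
force: [-0.2, 1.4, 7.4]
gripper_width: 60.5
gripper_force: 8.0
```

```bash
python3 - <<'E'
from look import *
look('w16')
for n,(x0,x1,y0,y1) in(('side',(205,285,254,300)),('scene',(310,375,140,182))):
    im=cams.grab_frame(n);cv2.imwrite(f'pics/{n}16.png',im);im=im.max(2)[y0:y1,x0:x1]
    print(n,x0,y0)
    for i,r in enumerate(im):print(y0+i,''.join('#' if v<50 else '+' if v<82 else '.' if v<135 else 'o' if v<170 else 'O' for v in r))
E
```

```text
21.55 [603.3 284.3 178.9] [-179.9   -0.3   13.1] [-0.2  1.4  7.4] 60.518399963685745 8.003973662853241
shoulder box 276 193 3 14 area 27 tool [-8.  19.9] x/y extents [-2.1 18.5] [-14.9  21.4]
dark box 240 152 46 9 area 55 tool [31.3  7.7] x/y extents [ 33.2 -12.6] [25.5 26.9]
dark box 202 178 109 72 area 4851 tool [-23.6   0.3] x/y extents [ 10.3 -46.2] [-58.2  52.2]
dark box 158 216 44 34 area 957 tool [-44.5 -64.3] x/y extents [-24.9 -87.4] [-58.4 -49.1]
dark box 312 216 44 34 area 959 tool [-44.2  67.6] x/y extents [-24.7  51.6] [-58.1  94. ]
side 205 254
254 ..........++++++...+#########...................................................
255 ...................++########...................................................
256 ...................+#########...................................................
257 ...................++#######+...................................................
258 ...................++#++++++....................................................
259 ...................+++++++++....................................................
260 ...................++
[... 5628 characters left out ...]

172 .........++#################++++++++++++++####++.................
173 .........++#######################++++++++###+...................
174 .........+++########################+++++####+...................
175 ........++++++########################++####+....................
176 ........++...++############################++....................
177 .......+++...++++#########################++.....................
178 .......+++....+.+++######################++......................
179 .......+++.........++#################++++.......................
180 .......++...........+++++##########+++++.........................
181 .......++..............++++++++++++..............................
```

The ring sits around the spindle and the pliers are back at rest width. Lifting off.

Emit:
apply_moves([
  [0,0,-0.003,0,0.26],
  [0,0,-0.006,0,0.26],
  [0,0,-0.01,0,0.26],
  [0,0,-0.014,0,0.26],
  [0,0,-0.02,0,0.26],
])

```text
time_s: 22.2
ee_pos: [601.8, 283.4, 196.5]
ee_rot: [180.0, 0.1, 13.1]
force: [-0.4, -0.7, -1.8]
gripper_width: 60.4
gripper_force: 8.0
```

Emit:
apply_moves([
  [0,0,-0.015,0,0.26],
  [0,0,-0.03,0,0.26],
  [0,0,-0.05,0,0.26],
  [0,0,-0.05,0,0.26],
])

```text
time_s: 22.6
ee_pos: [603.6, 284.3, 250.3]
ee_rot: [-179.9, -0.4, 13.0]
force: [0.3, -0.3, -2.1]
gripper_width: 60.8
gripper_force: 8.0
```

```bash
python3 - <<'E'
from look import *
s=env.state();print(s['time_s'],s['ee_pos'],s['ee_rot'],s['force'],s['gripper_width'])
for n,(x0,x1,y0,y1) in(('side',(205,285,225,300)),('scene',(310,375,125,182))):
    im=cams.grab_frame(n);cv2.imwrite(f'pics/{n}17.png',im);im=im.max(2)[y0:y1,x0:x1]
    print(n,x0,y0)
    for i,r in enumerate(im):print(y0+i,''.join('#' if v<50 else '+' if v<82 else '.' if v<135 else 'o' if v<170 else 'O' for v in r))
E
```

```text
22.6 [603.6 284.3 250.3] [-179.9   -0.4   13. ] [ 0.3 -0.3 -2.1] 60.81212485599408
side 205 225
225 .................++#######+.....................................................
226 .................+##+#####+.....................................................
227 ................++########+.....................................................
228 ................++########+.....................................................
229 ................+++#++++++......................................................
230 ................+++++++++.......................................................
231 ................++++++++++......................................................
232 ................++++++++++......................................................
233 ................++++++++++......................................................
234 ................++++++++++......................................................
235 .................+++++++++......................................................
236 .................+++++++++.......................................
[... 8674 characters left out ...]

172 .........+##################+#+#+++#####++####++.................
173 .........++#############################+####+...................
174 .........+++#################################+...................
175 ........++++++##############################++...................
176 ........+++++++############################++....................
177 .......+++...++++#########################++.....................
178 .......++++..++++++######################++......................
179 .......++++........++#################+++++......................
180 .......+++++........+++++#########+++++++........................
181 .......++++...........+++++++++++++..............................
```

The ring stayed down. Moving aside to look at it with the wrist camera while heading back to the holder.

Emit:
apply_moves([
  [0,0.02,0,0.05,0.26],
  [0,0.05,0,0.11,0.26],
  [0,0.08,0,0.17,0.26],
  [0,0.1,0,0.227,0.26],
  [0,0.1,0,0.227,0.26],
])

```text
time_s: 23.2
ee_pos: [624.8, 182.1, 245.5]
ee_rot: [179.8, 0.1, -0.3]
force: [-0.9, 0.6, -2.1]
gripper_width: 60.2
gripper_force: 8.0
```

```bash
python3 - <<'E'
from h import *
np.set_printoptions(precision=1,suppress=True)
s=env.state();print(s['time_s'],s['ee_pos'],s['ee_rot'],s['force'],s['gripper_width'])
T=pose(s);np.save('T18.npy',T);im=cams.grab_frame('wrist');cv2.imwrite('pics/w18.png',im);C=cam('wrist',T)
print(proj(C,(559,273,80)),proj(C,(598,282,86)))
q=proj(C,(575,277,80)).astype(int);x,y=np.maximum(q-[45,45],0);print(x,y)
for i,r in enumerate(im.max(2)[y:y+90,x:x+90]):print(y+i,''.join('#' if v<58 else '+' if v<75 else '.' if v<105 else 'o' if v<150 else 'O' for v in r))
E
```

```text
23.2 [624.8 182.1 245.5] [179.8   0.1  -0.3] [-0.9  0.6 -2.1] 60.2347540979953
[175.8 228.2] [163.9 197.1]
126 170
170 oOOoOoooooooOOoOOOOooooOOOoooOOOOOOOOOOOOOOOOOOOOOOOOOOOOOOOOOOOOOOOOOOOOOOOOOOOOOOOOOoo..
171 oOOOOOOOooooOoooOOOOooOOoooOOOOOOOOOOOOOOOOOOOOOOOOOOOOOOOOOOOOOOOOOOOOOOOOOOOOOOOOOOOOOoo
172 oOOoOOOooooooooOOOOOOOOoooOOOOOOOOOOOOOOOOOOOOOOOOOOOOOOOOoOOOOOOOOOOOOOOOOOOOOOOOOOOOOOOo
173 ooOOooooooooooOOOOOOoooooOOOOOOOOOOOOOOOOOOOOOOOOooooooooooooooooooOOOOOOOOOOOOOOOOOOOOOOO
174 OOOOOoooooooooooooooooooOOOOOOOOOOOOOOOOOOOOOOOooooooo..oooooo.oooooooOOOOOOOOOOOOOOOOOOOO
175 ooOOOOoOOoOOoOooOoOOOooOOOOOOOOOOOOOOOOOOOOooooo..oooooo..oooooo...ooooooOOOOOOOOOOOOOOOOO
176 ooOOOoOOOOOOOOOooOooooOOOOOOOOOOOOOOOOOOOooooooooooooooo..oooooooooooo.oooooOOOOOOOOOOOOOO
177 OOoooooooOOOOOooOooooOOOOOOOOOOOOOOOOOOooooooooooooooooooooooooooooo..ooo.ooooOOOOOOOOOOOO
178 OoOoooooooOooOooOoooOOOOOOOOOOOOOOOOOooooooo.ooooooooooooooooooooooo.o.oo...oooOOOOOOOOOOO
179 oooooooooOOOoooOOooOOOOOOOOOOOOOOOOoooo.ooooooooooooooooo..ooooooo.oo.ooo.oo.ooooOOOOOOOOO
180 ooOooOoooOOOoooooooOOOOOOOOOOOO
[... 6864 characters left out ...]
###################################
253 ##############oooOOoo+####################################################################
254 ##############ooOOOOo.+###################################################################
255 ##############oooOOooo.+##################################################################
256 ##############.ooOoooooo.#################################################################
257 ##############.oooooooooo#################################################################
258 ##############.ooooooooo.#################################################################
259 ###############oOooooooo##################################################################
```

```bash
python3 - <<'E'
from h import *
np.set_printoptions(precision=1,suppress=True)
C=cam('wrist',np.load('T18.npy'))
for z in(86,79):
    a=onz(C,(151.5,200.5),z);b=onz(C,(174.7,196),z);m=(a+b)/2;d=a-b;L=np.hypot(*d[:2])
    ux=np.array([d[1],-d[0]])/L;print(z,a,b,'dist',L,'centre~',m[:2]-40*ux,'half angle',2*(np.arcsin(L/2/73.2)-np.arctan2(13,72)))
E
```

```text
86 [594.2 295.9  86. ] [599.2 270.   86. ] dist 26.33931006367478 centre~ [557.4 275.3] half angle 0.00453465253022628
79 [592.  298.1  79. ] [597.1 271.8  79. ] dist 26.857145848251015 centre~ [555.3 277.3] half angle 0.011728643099336244
```

The ring is closed (angle ≈ 0.01) and centred on the spindle, so it is in the groove. Taking the pliers back above the holder.

Emit:
apply_moves([
  [-0.005,0.03,0,0,0.26],
  [-0.012,0.075,0,0,0.26],
  [-0.018,0.12,0,0,0.26],
  [-0.025,0.165,0,0,0.26],
  [-0.032,0.21,0,0,0.26],
])

```text
time_s: 23.75
ee_pos: [592.0, -24.6, 246.2]
ee_rot: [-180.0, 0.1, 0.1]
force: [0.3, -0.3, -2.3]
gripper_width: 60.2
gripper_force: 8.0
```

Emit:
apply_moves([
  [-0.007,0.045,0,0,0.26],
  [-0.014,0.09,0,0,0.26],
  [-0.02,0.135,0,0,0.26],
  [-0.025,0.17,0,0,0.26],
  [-0.028,0.2,0,0,0.26],
])

```text
time_s: 24.25
ee_pos: [564.2, -225.1, 246.2]
ee_rot: [-180.0, 0.1, 0.0]
force: [0.1, 0.5, -1.5]
gripper_width: 60.0
gripper_force: 8.0
```

Emit:
apply_moves([
  [0,0,0,0,0.26],
  [0,0,0,0,0.26],
])

```text
time_s: 24.45
ee_pos: [564.7, -223.5, 246.1]
ee_rot: [-179.9, 0.1, 0.0]
force: [-0.2, 0.5, -1.6]
gripper_width: 60.6
gripper_force: 8.0
```

```bash
python3 - <<'E'
from h import *
np.set_printoptions(precision=1,suppress=True)
s=env.state();print(s['time_s'],s['ee_pos'],s['ee_rot'],s['force'],s['gripper_width'])
T=pose(s);np.save('T19.npy',T)
im=cams.grab_frame('wrist');cv2.imwrite('pics/w19.png',im);C=cam('wrist',T)
x,y=200,165
for i,r in enumerate(im.max(2)[y:y+60,x:x+115]):print(y+i,''.join('#' if v<58 else '+' if v<75 else '.' if v<105 else 'o' if v<150 else 'O' for v in r))
im=cams.grab_frame('side');cv2.imwrite('pics/side19.png',im);D=cam('side');u=proj(D,T[:3,3]-[0,0,50]).astype(int);x,y=u-[30,30];print(proj(D,T[:3,3]),x,y)
for i,r in enumerate(im.max(2)[y:y+85,x:x+60]):print(y+i,x,''.join('#' if v<50 else '+' if v<82 else '.' if v<125 else 'o' if v<170 else 'O' for v in r))
E
```

```text
24.45 [ 564.7 -223.5  246.1] [-179.9    0.1    0. ] [-0.2  0.5 -1.6] 60.64614217985461
165 OOOOoooOOOOooooooOooooooOOOOOOOOOOOOo..oOOOOoOoOoOOooOOOoooooooooooooooooooooooooo.OOOOOOOOOOOOooooooooooOOOOOOooOO
166 ooooooOOOOOOOOOOOOooooooOOOOOOOOOOOOo.+OOOOOOOOOOOOOOOOOOOOOOOOOOOOOOOOOOOOOOOOo...OOOOOOOOOOOOoOOOooooooOOOOOoooOO
167 ooOoooOOOOOOOOOOOOOOooooOOOOOOOOOOOOo.+OOOOOOOOOOOOOOOOOOOOOOOOOOOOOOOOOOOOOOOOo...OOOOOOOOOOOOOOOOoOooooOOOOOOOoOO
168 ooOoooOOOOOOOOOOOOOOOoooOOOOOOOOOOOOo..OOOOOOOOOOOOOOOOOOOOOOOOOOOOOOOOOOOOOOOOo...OOOOOOOOOOOOOOOOOOooooOOOOOOOoOO
169 oOOoooOOoooOOOOOOOOOOOOOOOOOOOOOOOOOo..OOOOOOOOOOOOOOOOOOOOOOOOOOOOOOOOOOOOOOOOo...OOOOOOOOOOOOOOoOOOOooOOOOOOOoooo
170 oOOooOOOoooOOOOOooOOOOOOOOOOOOOOOOOOo..OOOOOOOOOOOOOOOOOOOOOOOOOOOOOOOOOOOOOOOOo...OOOOOOOOOOOOOOoOOOOOOOOOOOOoOooo
171 ooOooOOOOOOOOOOOOOOOOOOOOOOOOOOOOOOOo..OOOOOOOOOOOOOOOOOOOOOOOOOOOOOOOOOOOOOOOOo...OOOOOOOOOOOOOOoOOOOOOOOOOOOOOOoo
172 OOoooooOOOOOOOOOOOOOOOOOOOOOOOOOOOOOo..OOOOOOOOOOOOOOOOOOOOOOOOOOOOOOOOOOOOOOOOo...OOOOOOOOOOOOOOOOOOOOOOOOOOOOOooO
173 OOOooOOOOOoOOOOOOOOOOOOOOOOOOOOOOOOOo..oooOOOOOOO
[... 11361 characters left out ...]
..........
164 225 .............................oooooooooooo...................
165 225 ...........................+.............+..................
166 225 ..........................++++++++++++++++..................
167 225 ..........................+++++++++.++++++..................
168 225 ..........................++++++++.+.+++++..................
169 225 ..........................++++++++++.+++++..................
170 225 ..........................++++.+++++++++++...............ooo
171 225 ..........................++++++++++++++++.............ooooo
172 225 ..........................++++++++++++++++.............ooooo
173 225 ...........................+++++++++++++++.............ooooo
```

```bash
python3 - <<'E'
from h import *
np.set_printoptions(precision=1,suppress=True)
D=cam('side')
def ony(uv,y): e,d=ray(D,uv);return e+d*(y-e[1])/d[1]
for n,u in(('pivot',(258.3,119)),('mid',(258,130)),('pin',(257.5,139.5))):print(n,ony(u,-223.5))
print('rim front edge ends',ony((251.5,164.5),-189),ony((266.5,164.5),-189),'well ctr',onz(D,(259.8,157.5),70), 'exp holder ctr',proj(D,(557,-228,70)))
C=cam('wrist',np.load('T19.npy'))
for u in((241.5,191),(241.5,207),(270.5,191),(270.5,207)):print('sh',onz(C,u,246.1-92))
for u in((236,182),(282,182)):print('rim',onz(C,u,70))
E
```

```text
pivot [ 556.7 -223.5  198.8]
mid [ 557.7 -223.5  163.4]
pin [ 559.4 -223.5  131.8]
rim front edge ends [ 576.2 -189.    65.7] [ 531.3 -189.    66.7] well ctr [ 552.7 -222.4   70. ] exp holder ctr [258.5 156.5]
sh [ 563.6 -211.5  154.1]
sh [ 548.7 -211.3  154.1]
sh [ 563.6 -237.1  154.1]
sh [ 548.7 -237.3  154.1]
rim [ 550.4 -201.3   70. ]
rim [ 550.5 -253.4   70. ]
```

Wrist and side differ by a few mm in x; the consistent estimate puts the pins about 1.5 mm too far +x and 4.5 mm too far +y. Correcting, then lowering with force checks.

Emit:
apply_moves([
  [-0.0015,0.0045,0,0,0.26],
  [-0.0015,0.0045,0.02,0,0.26],
  [-0.0015,0.0045,0.045,0,0.26],
  [-0.0015,0.0045,0.063,0,0.26],
  [-0.0015,0.0045,0.07,0,0.26],
])

```text
time_s: 25.05
ee_pos: [562.4, -227.1, 174.8]
ee_rot: [-179.9, 0.2, 0.1]
force: [-0.1, -0.4, -1.7]
gripper_width: 60.2
gripper_force: 8.0
```

Emit:
apply_moves([
  [0,0,0.005,0,0.26],
  [0,0,0.01,0,0.26],
  [0,0,0.01,0,0.26],
])

```text
time_s: 25.35
ee_pos: [563.6, -228.2, 167.0]
ee_rot: [180.0, -0.0, 0.1]
force: [-0.5, -0.2, -1.8]
gripper_width: 60.3
gripper_force: 8.0
```

Emit:
apply_moves([
  [0,0,0.005,0,0.26],
  [0,0,0.01,0,0.26],
  [0,0,0.015,0,0.26],
  [0,0,0.015,0,0.26],
])

```text
time_s: 25.75
ee_pos: [562.9, -228.1, 150.8]
ee_rot: [-180.0, 0.1, 0.0]
force: [-0.3, 1.0, -1.4]
gripper_width: 60.4
gripper_force: 8.0
```

Pins are well inside the well with no contact force. Continuing down.

Emit:
apply_moves([
  [0,0,0.006,0,0.26],
  [0,0,0.012,0,0.26],
  [0,0,0.018,0,0.26],
  [0,0,0.018,0,0.26],
])

```text
time_s: 26.15
ee_pos: [562.7, -228.0, 132.5]
ee_rot: [-179.9, 0.1, 0.0]
force: [0.5, -0.4, -1.7]
gripper_width: 60.0
gripper_force: 8.0
```

Emit:
apply_moves([
  [0,0,0.004,0,0.26],
  [0,0,0.008,0,0.26],
  [0,0,0.01,0,0.26],
  [0,0,0.01,0,0.26],
])

```text
time_s: 26.55
ee_pos: [563.3, -228.2, 123.5]
ee_rot: [-180.0, 0.0, 0.0]
force: [0.0, 0.0, -2.9]
gripper_width: 59.9
gripper_force: 8.0
```

Emit:
apply_moves([
  [0,0,0.002,0,0.26],
  [0,0,0.004,0,0.26],
  [0,0,0.004,0,0.26],
])

```text
time_s: 26.85
ee_pos: [563.3, -228.3, 119.5]
ee_rot: [-180.0, 0.0, 0.0]
force: [0.6, -0.3, -2.1]
gripper_width: 59.8
gripper_force: 8.0
```

Emit:
apply_moves([
  [0,0,0.002,0,0.26],
  [0,0,0.002,0,0.26],
  [0,0,0.002,0,0.26],
])

```text
time_s: 27.15
ee_pos: [563.5, -228.3, 117.8]
ee_rot: [180.0, 0.0, 0.0]
force: [-0.1, 0.4, -2.2]
gripper_width: 59.9
gripper_force: 8.0
```

Emit:
apply_moves([
  [0,0,0.002,0,0.26],
  [0,0,0.002,0,0.26],
  [0,0,0.002,0,0.26],
])

```text
time_s: 27.45
ee_pos: [564.3, -228.6, 117.1]
ee_rot: [179.9, -0.1, 0.0]
force: [-0.4, 0.7, 6.0]
gripper_width: 60.3
gripper_force: 8.0
```

Pins touch the floor at TCP z ≈ 117.5, as expected. Releasing and withdrawing upwards.

Emit:
apply_moves([
  [0,0,-0.001,0,0.4],
  [0,0,-0.001,0,0.6],
  [0,0,-0.001,0,0.8],
  [0,0,-0.001,0,1],
  [0,0,-0.001,0,1],
])

```text
time_s: 27.95
ee_pos: [563.4, -228.3, 116.5]
ee_rot: [-180.0, 0.0, 0.0]
force: [0.1, 0.6, -0.0]
gripper_width: 90.9
gripper_force: 0.0
```

Emit:
apply_moves([
  [0,0,0,0,1],
  [0,0,-0.01,0,1],
  [0,0,-0.03,0,1],
  [0,0,-0.06,0,1],
  [0,0,-0.1,0,1],
])

```text
time_s: 28.45
ee_pos: [562.6, -227.9, 217.1]
ee_rot: [-179.9, 0.2, 0.0]
force: [1.3, -0.1, 0.6]
gripper_width: 91.1
gripper_force: 0.0
```

Emit:
apply_moves([
  [-0.04,0,-0.01,0,1],
  [-0.08,0,-0.02,0,1],
  [-0.1,0,-0.02,0,1],
  [-0.1,0,-0.02,0,1],
])

```text
time_s: 28.85
ee_pos: [461.5, -228.4, 238.7]
ee_rot: [179.9, -0.1, -0.0]
force: [0.6, 0.3, -0.1]
gripper_width: 91.2
gripper_force: 0.0
```

```bash
python3 - <<'E'
from h import *
np.set_printoptions(precision=1,suppress=True)
s=env.state();print(s['time_s'],s['ee_pos'],s['force'],s['gripper_width'])
im=cams.grab_frame('wrist');cv2.imwrite('pics/w20.png',im)
a=cams.grab_frame('side');cv2.imwrite('pics/side20.png',a);b=cams.grab_frame('scene');cv2.imwrite('pics/scene20.png',b)
for n,i,(x0,x1,y0,y1) in(('side',a,(240,275,125,185)),('side0',cv2.imread('pics/side.png'),(240,275,125,185)),('scene',b,(135,190,200,272))):
    print(n)
    for k,r in enumerate(i.max(2)[y0:y1:1,x0:x1]):print(y0+k,x0,''.join('#' if v<50 else '+' if v<82 else '.' if v<125 else 'o' if v<170 else 'O' for v in r))
# bystanders and ring: differences vs start
for n,i in(('side',a),('scene',b)):
    d=cv2.absdiff(i,cv2.imread(f'pics/{n}.png')).max(2)
    for o,p in(('stamp',(436,125,35)),('glue',(475,-129,40)),('marker',(653,-124,5))):
        u=proj(cam(n),p).astype(int);q=d[u[1]-12:u[1]+13,u[0]-12:u[0]+13];print(n,o,(q>40).sum())
E
```

```text
28.85 [ 461.5 -228.4  238.7] [ 0.6  0.3 -0.1] 91.15811927212687
side
125 240 OOOOOOOOOOOOOOOOOOOOOOOOOOOOOOOOOOO
126 240 OOOOOOOOOOOOOOOOOOOOOOOOOOOOOOOOOOO
127 240 OOOOOOOOOOOOOOOOOOOOOOOOOOOOOOOOOOO
128 240 OOOOOOOOOOOOOOOOOOOOOOOOOOOOOOOOOOO
129 240 OOOOOOOOOOOOOOOOOOOOOOOOOOOOOOOOOOO
130 240 OOOOOOOOOOOOOOOOOOOOOOooooOOOOOOOOO
131 240 OOOOOOOOOOOOoOOOOOOOOo.+.+.OOOOOOOO
132 240 OOOOOOOOOOOoOOOOOOOOOo++#+#oOOOOOOO
133 240 OOOOOOOOOOOoOOOOOOOOO.+++++OOoOOOOO
134 240 OOOOOOOOooOOOOOOOOOOO.+++#+OOoOOOOO
135 240 OOOOOOooOOOOOOOOOOOOO.+++#.OOooOOOO
136 240 OOOOOoOOOOOOOOOOOOOOO.+++#oOOOooooO
137 240 OOOooOOOOOOOOOOOOOOOo+++++oOOOOOOOO
138 240 OOOOOOOOOOOOOOOOOOOOo++++#oOOOOOOOO
139 240 OOOoOOOOOOOOOOOOOOOOo++++#OOOOOOOOO
140 240 OOOoOOOOOOOOOOOOOOOOo+++++OOOOOOOOO
141 240 oooooooooooooooooooo.++++#ooooooooo
142 240 ....................++#+++..o.o.o.o
143 240 ....................++++++.........
144 240 ....................++++++.........
145 240 ....................+++++..........
146 240 ....................++++#..........
147 240 ....................+#++#..........
148 240 ...........
[... 8249 characters left out ...]
....++++++++++++++++++++++++++++...........
263 135 .................+++++++++++++++++++++++++.............
264 135 .................+++++++++++++++++++++++...............
265 135 .................++++++++++++++++++++..................
266 135 ..................+++++++++++++++++....................
267 135 ..................+++++++++++++++......................
268 135 ...................+++++++++++.........................
269 135 ...................+++++++++...........................
270 135 ....................++++++.............................
271 135 ....................++++...............................
side stamp 0
side glue 0
side marker 0
scene stamp 0
scene glue 0
scene marker 0
```

The pliers stand in the holder but lean a bit; I quantify before handing in.

```bash
python3 - <<'E'
from h import *
np.set_printoptions(precision=2,suppress=True)
D=cam('side')
def ony(uv,y=-228): e,d=ray(D,uv);return e+d*(y-e[1])/d[1]
for f,x0,x1 in(('side20',258,268),('side',254,264)):
    im=cv2.imread(f'pics/{f}.png').max(2);P=[]
    for v in range(132,152):
        thr=120 if v<141 else 88
        c=np.where(im[v,x0:x1]<thr)[0]
        if len(c)>=3:P.append(ony((x0+c.mean(),v)))
    P=np.array(P);k=np.polyfit(P[:,2],P[:,0],1);print(f,'lean',k[0],'x at z133,89',np.polyval(k,133),np.polyval(k,89),P[0],P[-1])
    P=P[8:];print('  lower',np.polyfit(P[:,2],P[:,0],1)[0])
E
```

```text
side20 lean -0.09541735742997709 x at z133,89 543.1437500033385 547.3421137302574 [ 540.34 -228.    154.71] [ 549.23 -228.     89.74]
  lower -0.11336061508277172
side lean -0.01777233590092668 x at z133,89 555.7282203403853 556.5102031200261 [ 555.04 -228.    154.44] [ 555.3  -228.     89.61]
  lower 0.05335102723961508
```

Lean ≈ 0.10 rad (limit 0.25), pivot about 7 mm off the holder centre (limit 22), bystanders unmoved, ring in the groove. Handing in.

```bash
python3 -c "
from workcell import env
print(env.job_done())"
```

```text
the job is handed in; nothing more can be done
None
```

I handed the job in at about 29 s of the 64 s; the hand-in returned no verdict. By my measurements the ring is closed in the groove on the hub, the pliers stand released in their holder leaning about 0.1 rad (limit 0.25), and the date stamp, marker pen and glue stick are where they were.

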